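# Put the loose sockets back into the socket tray

## Task

Put the two loose impact sockets back into the empty pockets of the socket tray, each in the pocket of its own size, upright with the hexagon mouth up and fully down, lowering them rather than letting them fall. The large one leans in the angled cradle: first stand it upright on the bench and let go of it, then take it again from straight above. Leave the medium socket in the tray, the tin and the tape measure where they are.

Things in the scene. Friction and masses are not known exactly. Their poses are not given: they have to be found in the camera images.
- socket_large: large bright-steel impact socket, a cylinder of 34 mm diameter and 60 mm long, 0.2 kg; origin at the centre of its drive end (closed end, the one that goes down; narrow groove 12 mm above it), z axis along the socket towards the open hexagon mouth. It starts leaning in the cradle, mouth end up, z axis tilted 35 degrees from vertical towards the cradle's +x
- socket_small: small bright-steel impact socket, cylinder of 26 mm diameter and 60 mm long, 0.12 kg; origin and z axis as for the large one. It starts standing upright on the bench, mouth up
- socket_medium: medium bright-steel impact socket, cylinder of 30 mm diameter and 60 mm long, already in the middle pocket of the tray, 20 mm of it showing; origin and z axis as for the large one. Stays there
- socket_tray: grey plastic socket tray fixed to the bench, 160 mm long (x) by 68 mm (y) by 50 mm high, with 12 mm high tabs at its ends; three round pockets along x, 50 mm apart, each 40 mm deep (floor 10 mm above the bench), 3 mm wider than its socket, slightly chamfered; origin under its centre, on the bench; a seated socket shows 20 mm above the top
- pocket_small (a point): centre of the mouth of the small pocket (29 mm bore), on the tray's top face, 50 mm above the bench; axes as the tray
- pocket_medium (a point): centre of the mouth of the medium pocket (33 mm bore), in the middle of the tray, taken by the medium socket
- pocket_large (a point): centre of the mouth of the large pocket (37 mm bore), on the tray's top face, 50 mm above the bench
- cradle: grey metal cradle fixed to the bench: base 100 (x) by 46 (y) by 6 mm and a 31 mm wide V trough that leans 35 degrees from vertical towards its +x, with a foot stop at the lower end; fingers fit down both sides (along y) of the leaning socket. Origin on the bench, under the trough; the leaning socket's drive-end centre is at [-20, 0, 27.5] mm in this frame; 90 mm high with the socket
- tip_tin: round white tin with blue lid, 68 mm diameter, 44 mm high, loose bystander; origin at the centre of its underside
- tape_measure: yellow and black tape measure, 39 x 84 x 66 mm, loose bystander; origin at the centre of its underside
- parts_cabinet: blue-grey parts cabinet with six drawers (one stands 25 mm out), fixed furniture in the middle of the bench, about 175 mm deep (x), 300 mm wide (y) and 200 mm high; origin under its middle, on the bench. Pass in front of it or over it with what you carry

How it is judged:
By the outcome, as a careful person would: the job done as asked, in the order asked, and still so for the second after the job is handed in, with the robot touching nothing.
It also fails if it takes over 72 s, if anything falls off the work surface, if the arm or the gripper's body presses on something with over 40 N, if the wrist force passes 120 N, or if a joint passes its speed limit or range.

## Robot

A 6-joint arm with a two-finger parallel gripper is mounted at the origin on the work surface; the furniture and walls round the work are solid. World frame = base frame: x ahead of the robot, y to its left, z up, the work surface at z = 0. Lengths are in m, angles in rad, forces in N, time in s.
With the tool pointing down it reaches from about 0.3 to 0.875 m from the base axis. Payload 6.4 kg.
Tool frame: the origin (TCP) lies midway between the tips of the shut fingers; the grasp point (between the pads) lies 19 mm behind it; z points along the fingers, y is the line along which they close (so a half turn about z gives the same grasp; the last joint's range is limited). The gripper opens to 85 mm and grips with 20 to 120 N. Pads are 22 mm wide; open, the fingers measure 114 mm over their backs; the gripper's body (76 mm by 85 mm) begins 54 mm behind the grasp point. The pads swing forward as they close: fully open they stand 13 mm farther back than shut.
Start: joints at [1.117, 0.181, 1.607, -0, 1.354, -0.206], TCP at [0.141, 0.557, 0.205] pointing down, gripper open.
Joint ranges: [-2.99, 2.99], [-0.89, 2.07], [0.3, 2.58], [-1.14, 4.28], [0, 2.63], [-3.12, 3.12]. Speed limits (rad/s): [2.57, 2.57, 3.01, 3.14, 3.14, 3.14].

## Interface

Orientations are given as a unit quaternion [w, x, y, z].
In Python, from bench import ctrl, vision, workorder gives the robot as it stands. The module is installed in compiled form; this text tells all that it offers.
- The arm moves only by the tool servo_tool, never from a script. Its argument "steps" is a list of rows, each an object of numbers: "dx", "dy", "dz": the shift along the world's x, y, z as a fraction of full scale; "wx", "wy", "wz": the turn, a rotation vector about the world's x, y, z as a fraction of full scale. A call has exactly 5 rows; each row is the pose to reach, as a shift and turn from the pose commanded when the call began, turning the shorter way round; what a row does not reach only later rows make up. Full scale, the value 1, is 100 mm for a shift and pi rad for a turn. A row lasts 1/12 s, in which the tool goes at most 41.7 mm and 7.16 degrees, less where a joint would pass 70% of its speed; a pose out of reach is approached as far as the arm can. A call with a number of a shift or a turn outside -1 to 1 is refused whole. A call with a gripper value outside its range is refused whole. "jaw" is the opening, from 0 (shut) to 1 (fully open), set as the call begins (left out, the last holds). The fingers move at their own pace and stop on an object; the grip force is fixed at half the most. Time passes only in rows, so rows that repeat a pose let the fingers close, or fill a call up. It gives the time, the measured TCP pose, the force, the opening and the grip force at its end, in the units of the state.
- ctrl.get_obs(): the state, without advancing time (a new reading comes with each control period).
- vision.camera(name): name is "scene" or "side" or "wrist"; returns a dict with "frame" (384x512x3 uint8, red, green, blue), "vfov" (degrees; the focal length in pixels is half the picture's height over the tangent of half this angle, whatever the lens; pixels are square), "cx", "cy" (the principal point, pixels), "D" ([k1, k2, p1, p2, k3] as OpenCV has them; the pictures are not rectified), "camera_from_world" (4x4, takes a point from world to camera coordinates). Camera axes: x right, y up, looking along -z (the intrinsics and any distortion apply to the point x, -y, -z); pixel columns grow to the right and rows downward; lengths in m; the calibration is good to about 2 mm. A picture is of the moment at which its call begins. There is no depth.
- workorder.hand_in(): hands the job in; it is judged then, once.
The state is a dict: "time_s": time; "q": joint angles; "dq": joint speeds; "joint_efforts": joint torques, N m; "eef_pos": TCP position; "eef_rot": TCP orientation; "wrist_force": force on the tool from outside, world axes, zero at the start; "torque": the same for the moment, N m; "opening": opening from 0.0 (shut) to 1.0 (fully open); "grasp_force": force on a finger pad.
Only numpy, scipy, OpenCV 4.12 (cv2) and the standard library are available. Lean on these libraries where they do the work, as an engineer would, in place of code of your own. Each camera call takes 0.05 s, during which the arm holds its last target. There are 200 camera calls.

## Working session

There is one attempt and no reset: what is moved stays moved. The work goes in short steps, Python scripts to look and compute and a tool call to move; the robot and the scene stay as the last step left them, time stands still between calls to the robot, and variables do not carry over. Pictures are saved under pics/ and viewed, at most 10 in all, crops included, and the job is handed in when it is done.

Besides the shell and the picture viewer there is one more tool, called after "Emit:" as name(argument=value, ...), one argument or row to a line, values as JSON. servo_tool: Moves the arm, as the interface text tells. Its arguments: {"type":"object","properties":{"steps":{"type":"array","items":{"type":"object","properties":{"dx":{"type":"number"},"dy":{"type":"number"},"dz":{"type":"number"},"wx":{"type":"number"},"wy":{"type":"number"},"wz":{"type":"number"}}}},"jaw":{"type":"number"}},"required":["steps"]}

```bash
mkdir -p pics; cat > h.py <<'E'
import numpy as np, cv2, pickle
def snap(n,f):
    from bench import vision
    c=vision.camera(n); cv2.imwrite(f'pics/{f}.png',c['frame'][:,:,::-1]); pickle.dump(c,open(f'pics/{f}.pkl','wb')); return c
def K(c):
    f=c['frame'].shape[0]/2/np.tan(np.radians(c['vfov'])/2)
    return np.array([[f,0,c['cx']],[0,f,c['cy']],[0,0,1.]])
F=np.diag([1,-1,-1.])
def ray(c,px):
    u=cv2.undistortPoints(np.array([[px]],float),K(c),np.array(c['D'],float))[0,0]
    T=np.array(c['camera_from_world']);R=T[:3,:3];o=-R.T@T[:3,3]
    d=R.T@F@np.array([u[0],u[1],1]); return o,d/np.linalg.norm(d)
def onz(c,px,z):
    o,d=ray(c,px); return o+d*(z-o[2])/d[2]
def tri(*cp):
    A=np.zeros((3,3));b=np.zeros(3)
    for c,p in cp:
        o,d=ray(c,p);M=np.eye(3)-np.outer(d,d);A+=M;b+=M@o
    x=np.linalg.solve(A,b); return x
def proj(c,P):
    T=np.array(c['camera_from_world']);q=(F@(T[:3,:3]@np.atleast_2d(P).T+T[:3,3:]))
    return cv2.projectPoints(q.T.copy(),np.zeros(3),np.zeros(3),K(c),np.array(c['D'],float))[0][:,0]
def load(f): return pickle.load(open(f'pics/{f}.pkl','rb'))
E
python3 - <<'E'
from h import *
from bench import ctrl
a=snap('scene','s0');b=snap('side','d0');w=snap('wrist','w0')
for c in(a,b,w):
    o,d=ray(c,(c['cx'],c['cy']));print(c['vfov'],c['D'],o.round(3),d.round(3))
big=np.hstack([a['frame'],b['frame']])[:,:,::-1]
cv2.imwrite('pics/both.png',cv2.resize(np.vstack([a['frame'],b['frame']])[:,:,::-1],None,fx=.78,fy=.78,interpolation=cv2.INTER_AREA))
print({k:np.round(v,3) for k,v in ctrl.get_obs().items()})
E
```

```text
53.9174722371701 [-0.10793019  0.          0.          0.          0.        ] [-0.06  -0.458  0.852] [ 0.531  0.343 -0.775]
54.055643446609345 [-0.12652847  0.          0.          0.          0.        ] [1.248 0.004 0.883] [-0.672 -0.11  -0.733]
61.61980010218696 [-0.05331271  0.          0.          0.          0.        ] [0.075 0.575 0.373] [ 0.262 -0.069 -0.963]
{'time_s': np.float64(0.15), 'q': array([ 1.117,  0.181,  1.608,  0.   ,  1.354, -0.206]), 'dq': array([-0.001, -0.002, -0.002, -0.   ,  0.   ,  0.   ]), 'joint_efforts': array([ 2.0000e-03, -4.4526e+01, -3.5169e+01, -0.0000e+00,  6.0000e-03,
       -0.0000e+00]), 'eef_pos': array([0.141, 0.557, 0.204]), 'eef_rot': array([-0.   ,  0.124,  0.992, -0.001]), 'wrist_force': array([ 0.386, -0.112,  0.725]), 'torque': array([ 0.065, -0.032,  0.07 ]), 'grasp_force': np.float64(0.0), 'opening': np.float64(0.997)}
```

View pics/s0.png

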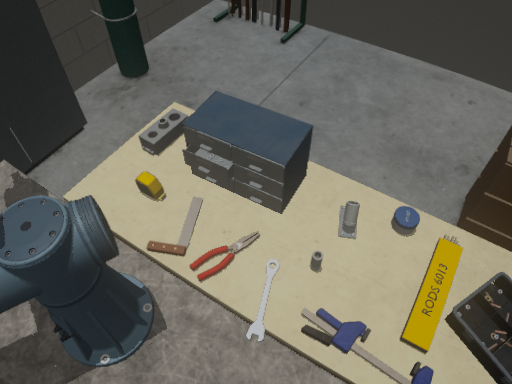

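View pics/d0.png

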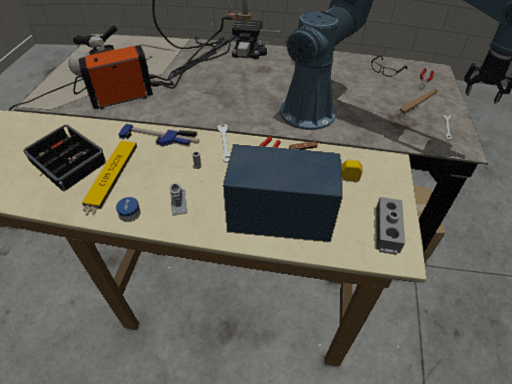

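The scene view shows the tray at (163,130), cabinet (248,150), cradle and large socket (350,218), small socket (316,261), tin (406,217) and tape (150,185). The side view has the tray at (391,225), cradle (177,198) and small socket (197,159). Next: enlarged crops.

```bash
python3 - <<'E'
from h import *
a=load('s0')['frame'];b=load('d0')['frame']
def crop(f,x,y,w=66,h=50): return cv2.resize(f[y:y+h,x:x+w],(400,300),interpolation=cv2.INTER_CUBIC)
A=np.vstack([np.hstack([crop(a,132,105),crop(a,300,197,100,75)]),np.hstack([crop(b,358,196,80,60),crop(b,150,145,100,75)])])
for k in range(0,800,50): cv2.putText(A,'',(k,0),0,1,0)
cv2.imwrite('pics/c0.png',A[:,:,::-1])
# rough positions
s=load('s0');d=load('d0')
for n,p,q in [('small top',(316,255),(197,154)),('largetop',(352,205),(176,187)),('tin',(406,213),(128,205)),('medtop',(163,120),(392,213))]:
    x=tri((s,p),(d,q));print(n,x.round(4),(proj(s,x)-p).round(1),(proj(d,x)-q).round(1))
E
```

```text
small top [ 0.3762 -0.3398  0.0542] [[-0.3 -0. ]] [[-0.2  0. ]]
largetop [ 0.5447 -0.355   0.0705] [[-0.5 -0.1]] [[-0.4  0. ]]
tin [ 0.6169 -0.4849  0.0444] [[-0.5 -0. ]] [[-0.4 -0. ]]
medtop [0.5347 0.2747 0.0722] [[0. 0.]] [[ 0.1 -0. ]]
```

View pics/c0.png

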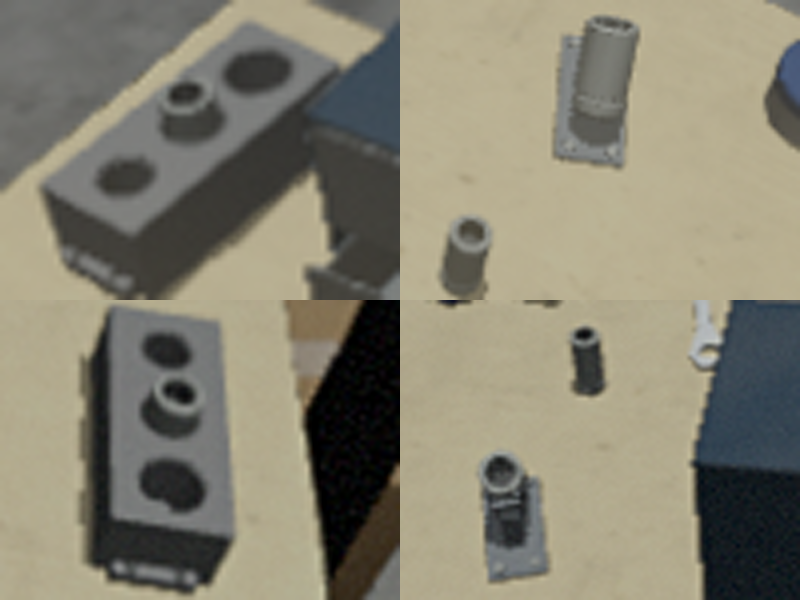

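```bash
python3 - <<'E'
from h import *
from scipy.optimize import least_squares
s=load('s0');d=load('d0')
def m(P,x0,y0,sc): return ((P[0]+.5)/sc-.5+x0,(P[1]+.5)/sc-.5+y0)
st=lambda *P:m(P,132,105,400/66); sc=lambda *P:m((P[0]-400,P[1]),300,197,4)
dt=lambda *P:m((P[0],P[1]-300),358,196,5); dc=lambda *P:m((P[0]-400,P[1]-300),150,145,4)
for n,p,q in [('smallpk',st(126,178),dt(167,351)),('med',st(187,97),dt(179,394)),('lpk',st(257,72),dt(173,485)),
 ('small',sc(469,233),dc(584,335)),('large',sc(612,25),dc(502,470))]:
    x=tri((s,p),(d,q));print(n,x.round(4),(proj(s,x)-p).round(1),(proj(d,x)-q).round(1))
def fit(obs,x0):
    def r(v):
        c,n=np.cos(v[2]),np.sin(v[2]);R=np.array([[c,-n,0],[n,c,0],[0,0,1]])
        return np.concatenate([(proj(cam,R@np.array(P)+[v[0],v[1],0])[0]-p) for cam,P,p in obs])
    o=least_squares(r,x0,loss='soft_l1');return o.x,r(o.x).reshape(-1,2)
for sg in (1,-1):
    mk=lambda k:[(s,(-50*k/1e3,0,.05),st(126,178)),(d,(-50*k/1e3,0,.05),dt(167,351)),(s,(0,0,.07),st(187,97)),(d,(0,0,.07),dt(179,394)),(s,(50*k/1e3,0,.05),st(257,72)),(d,(50*k/1e3,0,.05),dt(173,485))]
    v,r=fit(mk(sg),[.53,.27,0.]);print('tray',sg,v.round(4),abs(r).max().round(2))
# cradle: corners labelled; lean dir = mouth offset  
z=.006
mx,mz=-.020+.06*np.sin(np.radians(35)),.0275+.06*np.cos(np.radians(35))
for y0 in (0,1.57,3.14,-1.57):
    v,r=fit([(s,(mx,0,mz),sc(612,25)),(d,(mx,0,mz),dc(502,470))],[.53,-.35,y0]);print(v.round(4),abs(r).max().round(2))
for p in [(565,37),(622,166),(555,158)]: print('cs',onz(s,sc(*p),z).round(4))
for p in [(487,580),(548,572),(540,478)]: print('cd',onz(d,dc(*p),z).round(4))
E
```

```text
smallpk [0.4859 0.2818 0.0481] [[0.1 0. ]] [[ 0.1 -0. ]]
med [0.5354 0.2795 0.0674] [[-0.1 -0.1]] [[-0.1  0.1]]
lpk [0.5853 0.2784 0.0478] [[0. 0.]] [[ 0. -0.]]
small [ 0.3766 -0.3429  0.0569] [[0.2 0. ]] [[ 0.2 -0. ]]
large [ 0.549  -0.3549  0.0745] [[-0.2 -0. ]] [[-0.2  0. ]]
tray 1 [ 0.5359  0.2792 -0.0328] 0.75
tray -1 [ 0.536   0.2792 -0.0988] 27.06
[ 0.5343 -0.3548 -0.0038] 0.56
[ 0.55   -0.3692  1.6607] 0.56
[ 0.5631 -0.3546  3.1604] 0.56
[ 0.5482 -0.3404 -1.537 ] 0.56
cs [ 0.576  -0.3226  0.006 ]
cs [ 0.5009 -0.3979  0.006 ]
cs [ 0.4833 -0.3579  0.006 ]
cd [ 0.5995 -0.3605  0.006 ]
cd [ 0.5838 -0.3175  0.006 ]
cd [ 0.4925 -0.352   0.006 ]
```

```bash
python3 - <<'E'
from h import *
s=load('s0');d=load('d0')
for n,p in dict(cabNL=(185,128),cabFL=(218,93),cabFR=(312,126),cabNR=(282,166)).items(): print(n,onz(s,p,.2).round(3))
for n,p in dict(a=(229,148),b=(341,154),c=(338,197),d=(226,188)).items(): print('side',n,onz(d,p,.2).round(3))
for n,p in dict(drawertip=(222,172),cabbotNR=(283,207),plierstip=(258,234),wrenchtop=(272,262),free=(310,225),free2=(290,245),tapefront=(160,200)).items(): print(n,onz(s,p,0).round(3))
# expected pixel check of leaning socket with yaw .365
O=np.array([.5355,-.360,0]);c,n=np.cos(.365),np.sin(.365)
b=O+[-.02*c,-.02*n,.0275];ax=np.array([c*.5736,n*.5736,.8192]);print(b,b+.06*ax)
print(proj(s,[b,b+.012*ax,b+.06*ax]).round(1),proj(d,[b,b+.06*ax]).round(1))
from bench import ctrl
E
```

```text
cabNL [0.444 0.085 0.2  ]
cabFL [0.605 0.099 0.2  ]
cabFR [ 0.622 -0.186  0.2  ]
cabNR [ 0.462 -0.19   0.2  ]
side a [ 0.49  -0.199  0.2  ]
side b [0.459 0.106 0.2  ]
side c [0.619 0.102 0.2  ]
side d [ 0.638 -0.173  0.2  ]
drawertip [0.506 0.032 0.   ]
cabbotNR [ 0.491 -0.186  0.   ]
plierstip [ 0.381 -0.175  0.   ]
wrenchtop [ 0.33  -0.248  0.   ]
free [ 0.478 -0.277  0.   ]
free2 [ 0.397 -0.262  0.   ]
tapefront [0.327 0.12  0.   ]
[ 0.51681752 -0.36713899  0.0275    ] [ 0.54896633 -0.35485422  0.076652  ]
[[348.4 224. ]
 [349.2 219.7]
 [352.6 202.4]] [[176.7 189.5]
 [174.8 186.6]]
```

View pics/w0.png

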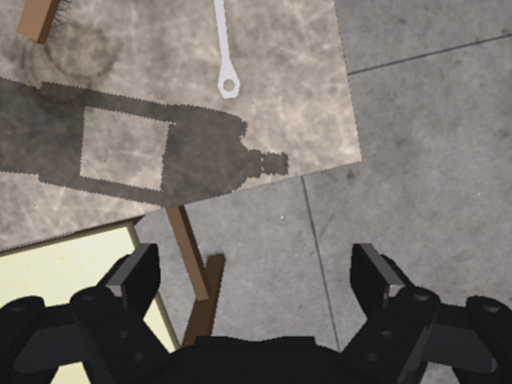

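The wrist camera sees both fingers at the bottom and image-down is tool-forward. I'll fly over the tray first to measure the pockets from close up.

Emit:
servo_tool(
  steps=[
    {"dx": 0.18,"dy": -0.14,"dz": 0.1},
    {"dx": 0.36,"dy": -0.28,"dz": 0.2},
    {"dx": 0.54,"dy": -0.42,"dz": 0.3},
    {"dx": 0.72,"dy": -0.56,"dz": 0.4},
    {"dx": 0.9,"dy": -0.7,"dz": 0.5,"wz": 0.03},
  ],
  jaw=0.6,
)

```text
$.steps[0]: bad value
```

Emit:
servo_tool(
  steps=[
    {"dx": 0.18,"dy": -0.14},
    {"dx": 0.36,"dy": -0.28},
    {"dx": 0.54,"dy": -0.42},
    {"dx": 0.72,"dy": -0.56},
    {"dx": 0.9,"dy": -0.7,"wz": 0.03},
  ],
)

```text
$.steps[0]: bad value
```

Emit:
servo_tool(
  steps=[
    {"dx": 0.18,"dy": -0.14},
    {"dx": 0.36,"dy": -0.28},
    {"dx": 0.54,"dy": -0.42},
    {"dx": 0.72,"dy": -0.56},
    {"dx": 0.9,"dy": -0.7,"wz": 0.009},
  ],
)

```text
$.steps[0]: bad value
```

Emit:
servo_tool(
  steps=[
    {"dx": 0.2,"dy": -0.14},
    {"dx": 0.4,"dy": -0.28},
    {"dx": 0.6,"dy": -0.42},
    {"dx": 0.8,"dy": -0.56},
    {"dx": 0.8,"dy": -0.67},
  ],
)

```text
$.steps[0]: bad value
```

Emit:
servo_tool(
  steps=[
    {},
    {},
    {},
    {},
    {},
  ],
)

```text
$.steps[0]: bad value
```

```bash
python3 - <<'E'
from h import *
from bench import ctrl
w=snap('wrist','w1');o=ctrl.get_obs();print(o['time_s'],o['eef_pos'].round(4),o['eef_rot'].round(4),o['opening'],o['dq'].round(3))
print(np.array(w['camera_from_world']).round(4).tolist(),w['cx'],w['cy'])
P=np.array([[.4859,.2818,.05],[.5359,.2792,.07],[.5853,.2784,.05]]);print(proj(w,P).round(1))
E
```

```text
0.2 [0.1409 0.5571 0.2044] [-2.000e-04  1.236e-01  9.923e-01 -5.000e-04] 1.0024609165711318 [-0.002 -0.002 -0.003 -0.001 -0.    -0.001]
[[0.2459, 0.9693, -0.0019, -0.5753], [-0.9332, 0.2362, -0.2708, 0.0353], [-0.262, 0.0684, 0.9626, -0.3784], [0.0, 0.0, 0.0, 1.0]] 254.70806522336454 191.9869574865147
[[126.7 447.7]
 [133.4 484.9]
 [149.3 491.3]]
```

View pics/w1.png

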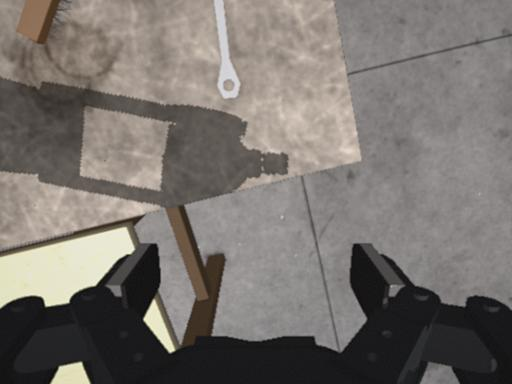

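Nothing moved: rows evidently need all six keys. The picture is unchanged.

Emit:
servo_tool(
  steps=[
    {"dx": 0.18,"dy": -0.14,"dz": 0.1,"wx": 0,"wy": 0,"wz": 0},
    {"dx": 0.36,"dy": -0.28,"dz": 0.2,"wx": 0,"wy": 0,"wz": 0.01},
    {"dx": 0.54,"dy": -0.42,"dz": 0.3,"wx": 0,"wy": 0,"wz": 0.02},
    {"dx": 0.72,"dy": -0.56,"dz": 0.4,"wx": 0,"wy": 0,"wz": 0.03},
    {"dx": 0.9,"dy": -0.7,"dz": 0.5,"wx": 0,"wy": 0,"wz": 0.04},
  ],
  jaw=0.6,
)

```text
time_s: 0.62
eef_pos: [0.2316, 0.4866, 0.2552]
eef_rot: [-0.0, 0.06, 0.998, -0.0]
wrist_force: [0.3, 0.8, -0.2]
opening: 0.6
grasp_force: 0.0
```

Emit:
servo_tool(
  steps=[
    {"dx": 0.18,"dy": -0.14,"dz": 0,"wx": 0,"wy": 0,"wz": 0},
    {"dx": 0.36,"dy": -0.28,"dz": 0,"wx": 0,"wy": 0,"wz": 0.01},
    {"dx": 0.54,"dy": -0.42,"dz": 0,"wx": 0,"wy": 0,"wz": 0.02},
    {"dx": 0.72,"dy": -0.56,"dz": 0,"wx": 0,"wy": 0,"wz": 0.025},
    {"dx": 0.9,"dy": -0.7,"dz": 0,"wx": 0,"wy": 0,"wz": 0.029},
  ],
)

```text
time_s: 1.03
eef_pos: [0.3217, 0.4166, 0.2549]
eef_rot: [-0.0, 0.015, 1.0, -0.0]
wrist_force: [0.5, 0.2, -0.1]
opening: 0.599
grasp_force: 0.0
```

Emit:
servo_tool(
  steps=[
    {"dx": 0.18,"dy": -0.14,"dz": 0,"wx": 0,"wy": 0,"wz": 0},
    {"dx": 0.36,"dy": -0.28,"dz": 0,"wx": 0,"wy": 0,"wz": 0},
    {"dx": 0.54,"dy": -0.42,"dz": 0,"wx": 0,"wy": 0,"wz": 0},
    {"dx": 0.72,"dy": -0.56,"dz": 0,"wx": 0,"wy": 0,"wz": 0},
    {"dx": 0.9,"dy": -0.7,"dz": 0,"wx": 0,"wy": 0,"wz": 0},
  ],
)

```text
time_s: 1.45
eef_pos: [0.4117, 0.3466, 0.2548]
eef_rot: [-0.0, 0.016, 1.0, -0.0]
wrist_force: [-0.1, -0.5, -0.3]
opening: 0.599
grasp_force: 0.0
```

Emit:
servo_tool(
  steps=[
    {"dx": 0.2,"dy": -0.15,"dz": 0,"wx": 0,"wy": 0,"wz": 0},
    {"dx": 0.4,"dy": -0.3,"dz": 0,"wx": 0,"wy": 0,"wz": 0},
    {"dx": 0.6,"dy": -0.45,"dz": 0,"wx": 0,"wy": 0,"wz": 0},
    {"dx": 0.8,"dy": -0.67,"dz": 0,"wx": 0,"wy": 0,"wz": 0},
    {"dx": 0.8,"dy": -0.67,"dz": 0,"wx": 0,"wy": 0,"wz": 0},
  ],
)

```text
time_s: 1.87
eef_pos: [0.494, 0.277, 0.2546]
eef_rot: [0.0, 0.017, 1.0, -0.001]
wrist_force: [0.6, -0.5, 0.3]
opening: 0.598
grasp_force: 0.0
```

```bash
python3 - <<'E'
from h import *
from bench import ctrl
w=snap('wrist','w1');o=ctrl.get_obs();print(o['time_s'],o['eef_pos'].round(4),o['eef_rot'].round(4),o['opening'],o['dq'].round(3))
P=np.array([[.4859,.2818,.05],[.5359,.2792,.07],[.5853,.2784,.05]]);print(proj(w,P).round(1))
E
```

```text
1.9167 [0.4924 0.2785 0.2545] [-2.000e-04  1.730e-02  9.998e-01 -3.000e-04] 0.600544608776435 [ 0.049 -0.018  0.018  0.023  0.012  0.025]
[[258.2 154.2]
 [257.5 200.3]
 [258.1 233.3]]
```

```bash
python3 - <<'E'
from h import *
f=load('w1')['frame'][:,:,::-1]
cv2.imwrite('pics/w1c.png',cv2.resize(f[120:260,160:347],(800,600),interpolation=cv2.INTER_CUBIC))
E
```

```text
(no output)
```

View pics/w1c.png

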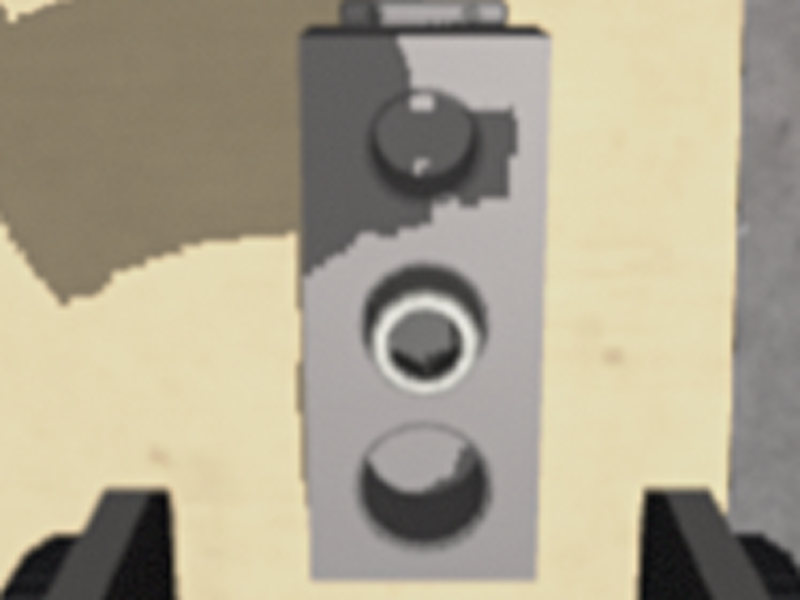

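The crop shows the small pocket centre at (424,143), medium socket mouth (425,343), large pocket (425,485), tray top corners (302,35), (549,35), (311,579) and (538,579).

```bash
python3 - <<'E'
from h import *
w=load('w1')
m=lambda p:((p[0]+.5)*187/800-.5+160,(p[1]+.5)*140/600-.5+120)
for n,p,z in [('spk',(424,143),.05),('med',(425.5,343.5),.07),('lpk',(425,485.5),.05),('c',(302,35),.05),('c',(549,35),.05),('c',(311,579),.05),('c',(538,579),.05)]:
    print(n,onz(w,m(p),z).round(4))
E
```

```text
spk [0.4845 0.2824 0.05  ]
med [0.5353 0.281  0.07  ]
lpk [0.5847 0.2795 0.05  ]
c [0.4543 0.2508 0.05  ]
c [0.4567 0.3167 0.05  ]
c [0.6137 0.2445 0.05  ]
c [0.616  0.3122 0.05  ]
```

Emit:
servo_tool(
  steps=[
    {"dx": -0.04,"dy": -0.2,"dz": 0.02,"wx": 0,"wy": 0,"wz": 0},
    {"dx": -0.08,"dy": -0.4,"dz": 0.04,"wx": 0,"wy": 0,"wz": 0},
    {"dx": -0.12,"dy": -0.6,"dz": 0.06,"wx": 0,"wy": 0,"wz": 0},
    {"dx": -0.16,"dy": -0.8,"dz": 0.08,"wx": 0,"wy": 0,"wz": 0},
    {"dx": -0.2,"dy": -1,"dz": 0.1,"wx": 0,"wy": 0,"wz": 0},
  ],
)

```text
time_s: 2.33
eef_pos: [0.4699, 0.1805, 0.2649]
eef_rot: [-0.0, 0.015, 1.0, 0.0]
wrist_force: [0.2, 0.2, 0.1]
opening: 0.604
grasp_force: 0.0
```

Emit:
servo_tool(
  steps=[
    {"dx": -0.04,"dy": -0.2,"dz": 0,"wx": 0,"wy": 0,"wz": 0},
    {"dx": -0.08,"dy": -0.4,"dz": 0,"wx": 0,"wy": 0,"wz": 0},
    {"dx": -0.12,"dy": -0.6,"dz": 0,"wx": 0,"wy": 0,"wz": 0},
    {"dx": -0.16,"dy": -0.8,"dz": 0,"wx": 0,"wy": 0,"wz": 0},
    {"dx": -0.2,"dy": -1,"dz": 0,"wx": 0,"wy": 0,"wz": 0},
  ],
)

```text
time_s: 2.75
eef_pos: [0.4502, 0.0805, 0.2649]
eef_rot: [-0.0, 0.015, 1.0, 0.0]
wrist_force: [-0.5, -0.7, 0.5]
opening: 0.599
grasp_force: 0.0
```

Emit:
servo_tool(
  steps=[
    {"dx": -0.04,"dy": -0.2,"dz": 0,"wx": 0,"wy": 0,"wz": 0},
    {"dx": -0.08,"dy": -0.4,"dz": 0,"wx": 0,"wy": 0,"wz": 0},
    {"dx": -0.12,"dy": -0.6,"dz": 0,"wx": 0,"wy": 0,"wz": 0},
    {"dx": -0.16,"dy": -0.8,"dz": 0,"wx": 0,"wy": 0,"wz": 0},
    {"dx": -0.2,"dy": -1,"dz": 0,"wx": 0,"wy": 0,"wz": 0},
  ],
)

```text
time_s: 3.17
eef_pos: [0.4304, -0.0194, 0.2649]
eef_rot: [0.0, 0.015, 1.0, 0.0]
wrist_force: [1.0, -0.3, -0.1]
opening: 0.596
grasp_force: 0.0
```

Emit:
servo_tool(
  steps=[
    {"dx": -0.04,"dy": -0.2,"dz": 0,"wx": 0,"wy": 0,"wz": 0},
    {"dx": -0.08,"dy": -0.4,"dz": 0,"wx": 0,"wy": 0,"wz": 0},
    {"dx": -0.12,"dy": -0.6,"dz": 0,"wx": 0,"wy": 0,"wz": 0},
    {"dx": -0.16,"dy": -0.8,"dz": 0,"wx": 0,"wy": 0,"wz": 0},
    {"dx": -0.2,"dy": -1,"dz": 0,"wx": 0,"wy": 0,"wz": 0},
  ],
)

```text
time_s: 3.58
eef_pos: [0.4106, -0.1194, 0.265]
eef_rot: [0.0, 0.015, 1.0, 0.0]
wrist_force: [1.0, 0.1, 0.3]
opening: 0.603
grasp_force: 0.0
```

Emit:
servo_tool(
  steps=[
    {"dx": -0.04,"dy": -0.2,"dz": 0,"wx": 0,"wy": 0,"wz": 0},
    {"dx": -0.08,"dy": -0.4,"dz": 0,"wx": 0,"wy": 0,"wz": 0},
    {"dx": -0.12,"dy": -0.6,"dz": 0,"wx": 0,"wy": 0,"wz": 0},
    {"dx": -0.16,"dy": -0.8,"dz": 0,"wx": 0,"wy": 0,"wz": 0},
    {"dx": -0.2,"dy": -1,"dz": 0,"wx": 0,"wy": 0,"wz": 0},
  ],
)

```text
time_s: 4.0
eef_pos: [0.3909, -0.2194, 0.2649]
eef_rot: [0.0, 0.015, 1.0, 0.0]
wrist_force: [0.5, 0.8, 0.3]
opening: 0.6
grasp_force: 0.0
```

Emit:
servo_tool(
  steps=[
    {"dx": -0.04,"dy": -0.25,"dz": -0.2,"wx": 0,"wy": 0,"wz": 0},
    {"dx": -0.08,"dy": -0.5,"dz": -0.4,"wx": 0,"wy": 0,"wz": 0},
    {"dx": -0.12,"dy": -0.75,"dz": -0.6,"wx": 0,"wy": 0,"wz": 0},
    {"dx": -0.15,"dy": -1,"dz": -0.8,"wx": 0,"wy": 0,"wz": 0},
    {"dx": -0.15,"dy": -1,"dz": -0.8,"wx": 0,"wy": 0,"wz": 0},
  ],
)

```text
time_s: 4.42
eef_pos: [0.3741, -0.3203, 0.1809]
eef_rot: [-0.002, 0.017, 1.0, 0.002]
wrist_force: [-1.3, 0.4, 0.3]
opening: 0.598
grasp_force: 0.0
```

```bash
python3 - <<'E'
from h import *
from bench import ctrl
w=snap('wrist','w2');o=ctrl.get_obs();print(o['time_s'],o['eef_pos'].round(4),o['eef_rot'].round(4),o['q'].round(3),o['dq'].round(3))
print(proj(w,[[.3766,-.3429,.06],[.5490,-.3549,.0767],[.5168,-.3671,.0275]]).round(1))
f=w['frame'][:,:,::-1]
cv2.imwrite('pics/w2b.png',cv2.resize(f,(800,600),interpolation=cv2.INTER_CUBIC))
E
```

```text
4.4667 [ 0.3748 -0.319   0.1825] [-0.0015  0.0165  0.9999  0.0021] [-0.947  0.019  1.83   0.     1.297 -2.485] [ 0.038 -0.055 -0.012  0.013  0.035  0.018]
[[228.9 181.7]
 [225.7 348.4]
 [216.8 294.6]]
```

View pics/w2b.png

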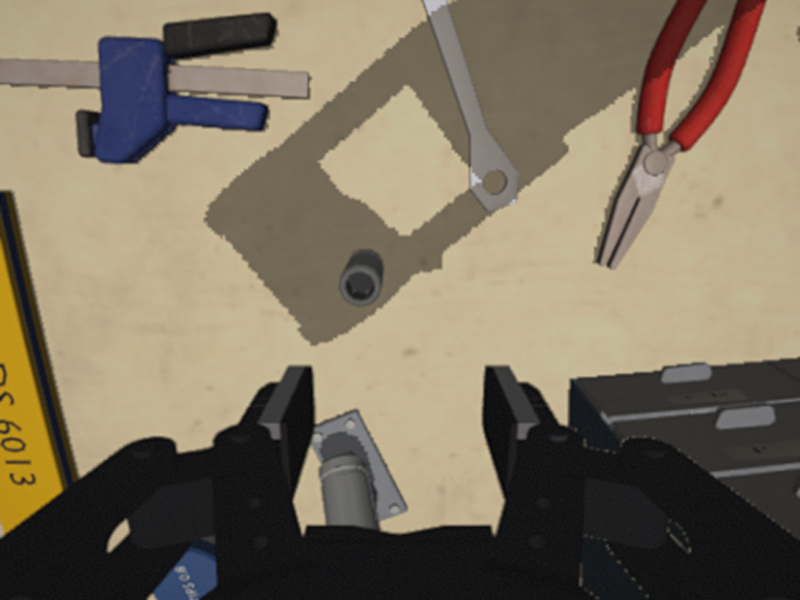

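The view shows the small mouth at (361,285) in the 1.5625× picture, near the prediction (358,284). The cradle base shows corners at (357,411) and (407,510), and the groove at (347,466).

```bash
python3 - <<'E'
from h import *
w=load('w2');s=load('s0');d=load('d0')
m=lambda x,y:((x+.5)*.64-.5,(y+.5)*.64-.5)
print('small',onz(w,m(361.5,285),.06).round(4))
print('small3',tri((w,m(361.5,285)),(s,(300+(69.5)/4-.5,197+233.5/4-.5)),(d,(150+184.5/4-.5,145+35.5/4-.5))).round(4))
for p in [(357,411),(407,510),(314,432)]: print('base',onz(w,m(*p),.006).round(4))
O=np.array([.5355,-.360,0]);c,n=np.cos(.365),np.sin(.365)
b=O+[-.02*c,-.02*n,.0275];ax=np.array([c*.5736,n*.5736,.8192]);
yv=np.array([-n,c,0]);nv=np.cross(ax,yv) 
for g in (0,.012):
  for t in (0,180): print(g,t,(proj(w,[b+g*ax+.017*(np.cos(np.radians(q))*yv) for q in (t,)])/.64).round(0))
E
```

```text
small [ 0.3772 -0.3408  0.06  ]
small3 [ 0.3772 -0.3422  0.0571]
base [ 0.4881 -0.3539  0.006 ]
base [ 0.5787 -0.3186  0.006 ]
base [ 0.5049 -0.3879  0.006 ]
0 0 [[360. 453.]]
0 180 [[318. 468.]]
0.012 0 [[363. 468.]]
0.012 180 [[320. 484.]]
```

Emit:
servo_tool(
  steps=[
    {"dx": 0.005,"dy": -0.1,"dz": -0.1,"wx": 0,"wy": 0,"wz": 0},
    {"dx": 0.01,"dy": -0.215,"dz": -0.2,"wx": 0,"wy": 0,"wz": 0},
    {"dx": 0.01,"dy": -0.215,"dz": -0.4,"wx": 0,"wy": 0,"wz": 0},
    {"dx": 0.01,"dy": -0.215,"dz": -0.6,"wx": 0,"wy": 0,"wz": 0},
    {"dx": 0.01,"dy": -0.215,"dz": -0.8,"wx": 0,"wy": 0,"wz": 0},
  ],
)

```text
time_s: 4.88
eef_pos: [0.3782, -0.3403, 0.1056]
eef_rot: [0.001, 0.015, 1.0, -0.001]
wrist_force: [0.4, -1.1, -1.1]
opening: 0.601
grasp_force: 0.0
```

Emit:
servo_tool(
  steps=[
    {"dx": 0,"dy": 0,"dz": -0.2,"wx": 0,"wy": 0,"wz": 0},
    {"dx": 0,"dy": 0,"dz": -0.4,"wx": 0,"wy": 0,"wz": 0},
    {"dx": 0,"dy": 0,"dz": -0.645,"wx": 0,"wy": 0,"wz": 0},
    {"dx": 0,"dy": 0,"dz": -0.645,"wx": 0,"wy": 0,"wz": 0},
    {"dx": 0,"dy": 0,"dz": -0.645,"wx": 0,"wy": 0,"wz": 0},
  ],
)

```text
time_s: 5.3
eef_pos: [0.3772, -0.3393, 0.0405]
eef_rot: [-0.001, 0.015, 1.0, 0.001]
wrist_force: [0.1, -0.9, 0.1]
opening: 0.599
grasp_force: 0.0
```

Emit:
servo_tool(
  steps=[
    {"dx": 0,"dy": 0,"dz": 0,"wx": 0,"wy": 0,"wz": 0},
    {"dx": 0,"dy": 0,"dz": 0,"wx": 0,"wy": 0,"wz": 0},
    {"dx": 0,"dy": 0,"dz": 0,"wx": 0,"wy": 0,"wz": 0},
    {"dx": 0,"dy": 0,"dz": 0,"wx": 0,"wy": 0,"wz": 0},
    {"dx": 0,"dy": 0,"dz": 0,"wx": 0,"wy": 0,"wz": 0},
  ],
  jaw=0,
)

```text
time_s: 5.72
eef_pos: [0.3773, -0.3415, 0.0413]
eef_rot: [0.0, 0.016, 1.0, -0.001]
wrist_force: [0.3, 0.1, -0.3]
opening: -0.003
grasp_force: 0.0
```

```bash
python3 - <<'E'
from h import *
from bench import ctrl
w=snap('wrist','w3');o=ctrl.get_obs();print({k:np.round(o[k],3) for k in('time_s','eef_pos','eef_rot','opening','grasp_force','wrist_force')})
f=w['frame'][:,:,::-1]
cv2.imwrite('pics/w3b.png',cv2.resize(f[180:330,155:355],(800,600),interpolation=cv2.INTER_CUBIC))
print(proj(w,[o['eef_pos']+[0,0,.02]]))
E
```

```text
{'time_s': np.float64(5.767), 'eef_pos': array([ 0.377, -0.341,  0.041]), 'eef_rot': array([ 0.   ,  0.016,  1.   , -0.   ]), 'opening': np.float64(0.002), 'grasp_force': np.float64(0.0), 'wrist_force': array([ 0.323,  0.113, -1.079])}
[[252.96773629 241.36841151]]
```

View pics/w3b.png

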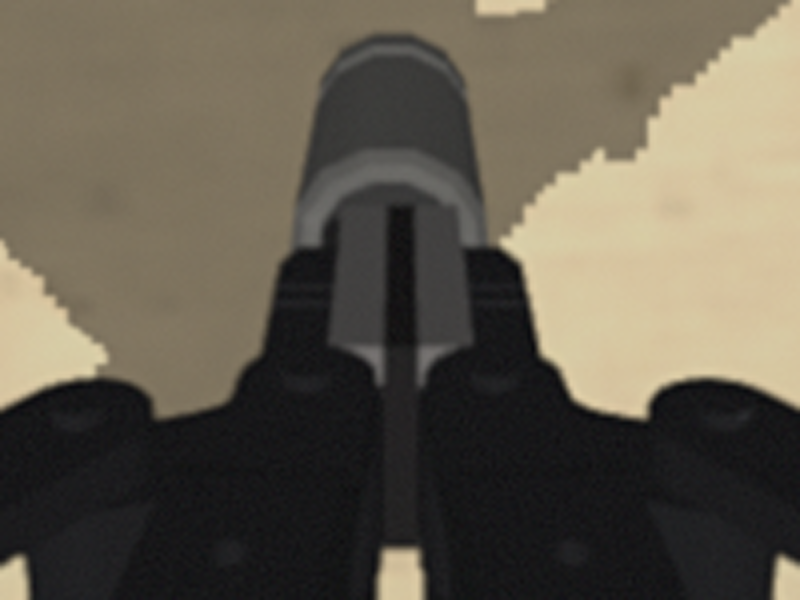

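The jaws shut empty although the socket still stands upright under them. I need an outside view before continuing.

```bash
python3 - <<'E'
from h import *
from bench import ctrl
s=snap('scene','s3');d=snap('side','d3');o=ctrl.get_obs();e=o['eef_pos']
print(load('w3')['camera_from_world'].round(4).tolist(),e)
print(proj(s,[e,e+[0,0,.02]]).round(1),proj(d,[e,e+[0,0,.02]]).round(1))
def crop(c):
    x,y=proj(c,[e])[0].astype(int);x0=max(x-50,0);y0=max(y-85,0);print(x0,y0)
    return cv2.resize(c['frame'][y0:y0+120,x0:x0+100,::-1],(400,480),interpolation=cv2.INTER_CUBIC)
cv2.imwrite('pics/c3.png',np.hstack([crop(s),crop(d)]))
E
```

```text
[[0.0318, 0.9995, -0.0017, 0.3285], [-0.9619, 0.0301, -0.2718, 0.3649], [-0.2716, 0.0103, 0.9624, -0.1142], [0.0, 0.0, 0.0, 1.0]] [ 0.37706078 -0.34118688  0.04072438]
[[315.7 257.7]
 [316.7 253.6]] [[196.8 157.2]
 [196.1 152.7]]
265 172
146 72
```

View pics/c3.png

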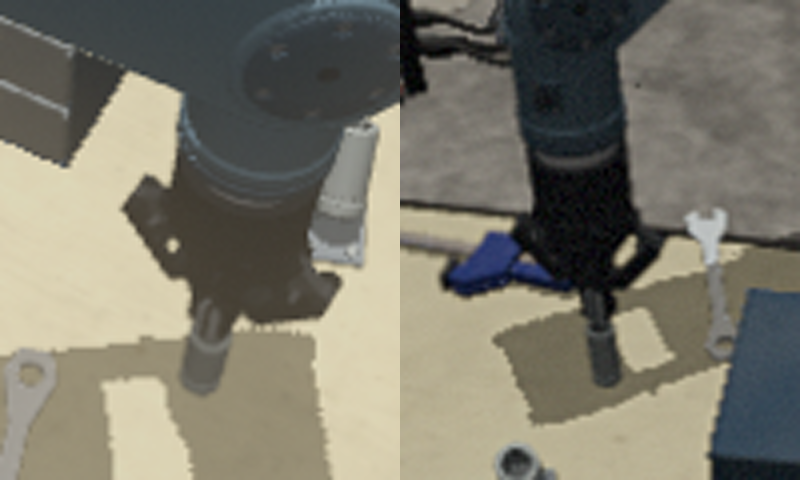

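Outside views show the shut fingertips right at the mouth (side crop (597,325)), i.e. roughly 20 mm or more short of the reported TCP. I'll find the true tip height by touching the bench gently beside the socket.

Emit:
servo_tool(
  steps=[
    {"dx": 0,"dy": 0,"dz": 0.1,"wx": 0,"wy": 0,"wz": 0},
    {"dx": 0,"dy": 0,"dz": 0.25,"wx": 0,"wy": 0,"wz": 0},
    {"dx": 0,"dy": 0.15,"dz": 0.4,"wx": 0,"wy": 0,"wz": 0},
    {"dx": 0,"dy": 0.35,"dz": 0.4,"wx": 0,"wy": 0,"wz": 0},
    {"dx": 0,"dy": 0.55,"dz": 0.4,"wx": 0,"wy": 0,"wz": 0},
  ],
)

```text
time_s: 6.28
eef_pos: [0.3777, -0.2867, 0.0823]
eef_rot: [0.001, 0.016, 1.0, -0.001]
wrist_force: [0.4, 0.7, 0.5]
opening: -0.0
grasp_force: 0.0
```

Emit:
servo_tool(
  steps=[
    {"dx": 0,"dy": 0,"dz": -0.2,"wx": 0,"wy": 0,"wz": 0},
    {"dx": 0,"dy": 0,"dz": -0.4,"wx": 0,"wy": 0,"wz": 0},
    {"dx": 0,"dy": 0,"dz": -0.6,"wx": 0,"wy": 0,"wz": 0},
    {"dx": 0,"dy": 0,"dz": -0.7,"wx": 0,"wy": 0,"wz": 0},
    {"dx": 0,"dy": 0,"dz": -0.75,"wx": 0,"wy": 0,"wz": 0},
  ],
)

```text
time_s: 6.7
eef_pos: [0.3764, -0.2853, 0.0045]
eef_rot: [-0.001, 0.016, 1.0, 0.001]
wrist_force: [0.4, 0.9, -0.1]
opening: -0.003
grasp_force: 0.0
```

Emit:
servo_tool(
  steps=[
    {"dx": 0,"dy": 0,"dz": -0.01,"wx": 0,"wy": 0,"wz": 0},
    {"dx": 0,"dy": 0,"dz": -0.02,"wx": 0,"wy": 0,"wz": 0},
    {"dx": 0,"dy": 0,"dz": -0.03,"wx": 0,"wy": 0,"wz": 0},
    {"dx": 0,"dy": 0,"dz": -0.04,"wx": 0,"wy": 0,"wz": 0},
    {"dx": 0,"dy": 0,"dz": -0.05,"wx": 0,"wy": 0,"wz": 0},
  ],
)

```text
time_s: 7.12
eef_pos: [0.3774, -0.2866, 0.0011]
eef_rot: [0.0, 0.016, 1.0, -0.001]
wrist_force: [0.4, -0.0, 0.1]
opening: 0.005
grasp_force: 0.0
```

Emit:
servo_tool(
  steps=[
    {"dx": 0,"dy": 0,"dz": -0.01,"wx": 0,"wy": 0,"wz": 0},
    {"dx": 0,"dy": 0,"dz": -0.02,"wx": 0,"wy": 0,"wz": 0},
    {"dx": 0,"dy": 0,"dz": -0.03,"wx": 0,"wy": 0,"wz": 0},
    {"dx": 0,"dy": 0,"dz": -0.04,"wx": 0,"wy": 0,"wz": 0},
    {"dx": 0,"dy": 0,"dz": -0.04,"wx": 0,"wy": 0,"wz": 0},
  ],
)

```text
time_s: 7.53
eef_pos: [0.3769, -0.2859, -0.0037]
eef_rot: [-0.0, 0.016, 1.0, 0.0]
wrist_force: [0.9, 0.4, 0.5]
opening: -0.002
grasp_force: 0.0
```

Emit:
servo_tool(
  steps=[
    {"dx": 0,"dy": 0,"dz": -0.01,"wx": 0,"wy": 0,"wz": 0},
    {"dx": 0,"dy": 0,"dz": -0.02,"wx": 0,"wy": 0,"wz": 0},
    {"dx": 0,"dy": 0,"dz": -0.03,"wx": 0,"wy": 0,"wz": 0},
    {"dx": 0,"dy": 0,"dz": -0.04,"wx": 0,"wy": 0,"wz": 0},
    {"dx": 0,"dy": 0,"dz": -0.05,"wx": 0,"wy": 0,"wz": 0},
  ],
)

```text
time_s: 7.95
eef_pos: [0.377, -0.286, -0.0086]
eef_rot: [-0.0, 0.016, 1.0, 0.0]
wrist_force: [-0.2, -0.3, 0.8]
opening: 0.001
grasp_force: 0.0
```

Emit:
servo_tool(
  steps=[
    {"dx": 0,"dy": 0,"dz": -0.01,"wx": 0,"wy": 0,"wz": 0},
    {"dx": 0,"dy": 0,"dz": -0.02,"wx": 0,"wy": 0,"wz": 0},
    {"dx": 0,"dy": 0,"dz": -0.03,"wx": 0,"wy": 0,"wz": 0},
    {"dx": 0,"dy": 0,"dz": -0.04,"wx": 0,"wy": 0,"wz": 0},
    {"dx": 0,"dy": 0,"dz": -0.05,"wx": 0,"wy": 0,"wz": 0},
  ],
)

```text
time_s: 8.37
eef_pos: [0.377, -0.286, -0.0136]
eef_rot: [-0.0, 0.016, 1.0, -0.0]
wrist_force: [-1.0, -0.2, -0.3]
opening: -0.001
grasp_force: 0.0
```

Emit:
servo_tool(
  steps=[
    {"dx": 0,"dy": 0,"dz": -0.01,"wx": 0,"wy": 0,"wz": 0},
    {"dx": 0,"dy": 0,"dz": -0.02,"wx": 0,"wy": 0,"wz": 0},
    {"dx": 0,"dy": 0,"dz": -0.03,"wx": 0,"wy": 0,"wz": 0},
    {"dx": 0,"dy": 0,"dz": -0.04,"wx": 0,"wy": 0,"wz": 0},
    {"dx": 0,"dy": 0,"dz": -0.05,"wx": 0,"wy": 0,"wz": 0},
  ],
)

```text
time_s: 8.78
eef_pos: [0.377, -0.286, -0.0186]
eef_rot: [0.0, 0.015, 1.0, -0.0]
wrist_force: [0.2, 0.1, -0.7]
opening: -0.003
grasp_force: 0.0
```

Emit:
servo_tool(
  steps=[
    {"dx": 0,"dy": 0,"dz": -0.01,"wx": 0,"wy": 0,"wz": 0},
    {"dx": 0,"dy": 0,"dz": -0.02,"wx": 0,"wy": 0,"wz": 0},
    {"dx": 0,"dy": 0,"dz": -0.03,"wx": 0,"wy": 0,"wz": 0},
    {"dx": 0,"dy": 0,"dz": -0.04,"wx": 0,"wy": 0,"wz": 0},
    {"dx": 0,"dy": 0,"dz": -0.05,"wx": 0,"wy": 0,"wz": 0},
  ],
)

```text
time_s: 9.2
eef_pos: [0.377, -0.286, -0.0236]
eef_rot: [-0.0, 0.015, 1.0, 0.0]
wrist_force: [0.3, -0.7, -0.2]
opening: -0.003
grasp_force: 0.0
```

Emit:
servo_tool(
  steps=[
    {"dx": 0,"dy": 0,"dz": -0.01,"wx": 0,"wy": 0,"wz": 0},
    {"dx": 0,"dy": 0,"dz": -0.02,"wx": 0,"wy": 0,"wz": 0},
    {"dx": 0,"dy": 0,"dz": -0.03,"wx": 0,"wy": 0,"wz": 0},
    {"dx": 0,"dy": 0,"dz": -0.04,"wx": 0,"wy": 0,"wz": 0},
    {"dx": 0,"dy": 0,"dz": -0.04,"wx": 0,"wy": 0,"wz": 0},
  ],
)

```text
time_s: 9.62
eef_pos: [0.377, -0.2861, -0.0263]
eef_rot: [-0.0, 0.015, 1.0, 0.0]
wrist_force: [-4.6, 4.8, 18.0]
opening: -0.004
grasp_force: 8.9
```

Contact: tips sit 25.5 mm behind the reported TCP. I'll correct for that and take the small socket.

Emit:
servo_tool(
  steps=[
    {"dx": 0,"dy": 0,"dz": 0.2,"wx": 0,"wy": 0,"wz": 0},
    {"dx": 0,"dy": 0,"dz": 0.5,"wx": 0,"wy": 0,"wz": 0},
    {"dx": 0,"dy": 0,"dz": 0.9,"wx": 0,"wy": 0,"wz": 0},
    {"dx": 0,"dy": -0.25,"dz": 0.9,"wx": 0,"wy": 0,"wz": 0},
    {"dx": 0,"dy": -0.55,"dz": 0.9,"wx": 0,"wy": 0,"wz": 0},
  ],
  jaw=0.6,
)

```text
time_s: 10.03
eef_pos: [0.3788, -0.3423, 0.066]
eef_rot: [0.002, 0.014, 1.0, -0.003]
wrist_force: [0.8, -0.7, -1.2]
opening: 0.597
grasp_force: 0.0
```

Emit:
servo_tool(
  steps=[
    {"dx": 0,"dy": 0,"dz": 0,"wx": 0,"wy": 0,"wz": 0},
    {"dx": 0,"dy": 0,"dz": -0.15,"wx": 0,"wy": 0,"wz": 0},
    {"dx": 0,"dy": 0,"dz": -0.35,"wx": 0,"wy": 0,"wz": 0},
    {"dx": 0,"dy": 0,"dz": -0.474,"wx": 0,"wy": 0,"wz": 0},
    {"dx": 0,"dy": 0,"dz": -0.474,"wx": 0,"wy": 0,"wz": 0},
  ],
)

```text
time_s: 10.45
eef_pos: [0.3753, -0.3385, 0.0121]
eef_rot: [-0.002, 0.016, 1.0, 0.003]
wrist_force: [-0.0, 0.9, -0.5]
opening: 0.602
grasp_force: 0.0
```

Emit:
servo_tool(
  steps=[
    {"dx": 0,"dy": 0,"dz": 0,"wx": 0,"wy": 0,"wz": 0},
    {"dx": 0,"dy": 0,"dz": 0,"wx": 0,"wy": 0,"wz": 0},
    {"dx": 0,"dy": 0,"dz": 0,"wx": 0,"wy": 0,"wz": 0},
    {"dx": 0,"dy": 0,"dz": 0,"wx": 0,"wy": 0,"wz": 0},
    {"dx": 0,"dy": 0,"dz": 0,"wx": 0,"wy": 0,"wz": 0},
  ],
  jaw=0,
)

```text
time_s: 10.87
eef_pos: [0.3775, -0.3416, 0.016]
eef_rot: [0.001, 0.015, 1.0, -0.001]
wrist_force: [-0.4, -0.2, 1.5]
opening: 0.284
grasp_force: 59.1
```

```bash
python3 - <<'E'
from h import *
from bench import ctrl
w=snap('wrist','w4');o=ctrl.get_obs();print({k:np.round(o[k],4) for k in('time_s','eef_pos','eef_rot','opening','grasp_force','wrist_force')})
E
```

```text
{'time_s': np.float64(10.9167), 'eef_pos': array([ 0.3775, -0.3416,  0.0159]), 'eef_rot': array([ 5.000e-04,  1.550e-02,  9.999e-01, -7.000e-04]), 'opening': np.float64(0.2753), 'grasp_force': np.float64(59.2446), 'wrist_force': array([-0.5226,  0.2868,  2.2534])}
```

Emit:
servo_tool(
  steps=[
    {"dx": 0,"dy": 0,"dz": 0.1,"wx": 0,"wy": 0,"wz": 0},
    {"dx": 0,"dy": 0,"dz": 0.3,"wx": 0,"wy": 0,"wz": 0},
    {"dx": 0,"dy": 0,"dz": 0.5,"wx": 0,"wy": 0,"wz": 0},
    {"dx": 0,"dy": 0,"dz": 0.75,"wx": 0,"wy": 0,"wz": 0},
    {"dx": 0,"dy": 0,"dz": 1,"wx": 0,"wy": 0,"wz": 0},
  ],
)

```text
time_s: 11.33
eef_pos: [0.3766, -0.3404, 0.1163]
eef_rot: [-0.0, 0.015, 1.0, 0.0]
wrist_force: [0.4, -0.7, -0.2]
opening: 0.278
grasp_force: 59.1
```

Emit:
servo_tool(
  steps=[
    {"dx": 0,"dy": 0.1,"dz": 0.2,"wx": 0,"wy": 0,"wz": 0},
    {"dx": 0,"dy": 0.2,"dz": 0.4,"wx": 0,"wy": 0,"wz": 0},
    {"dx": 0,"dy": 0.3,"dz": 0.6,"wx": 0,"wy": 0,"wz": 0},
    {"dx": 0,"dy": 0.4,"dz": 0.8,"wx": 0,"wy": 0,"wz": 0},
    {"dx": 0,"dy": 0.5,"dz": 1,"wx": 0,"wy": 0,"wz": 0},
  ],
)

```text
time_s: 11.75
eef_pos: [0.3767, -0.2902, 0.2166]
eef_rot: [0.0, 0.016, 1.0, -0.0]
wrist_force: [0.3, 0.2, -1.0]
opening: 0.277
grasp_force: 59.1
```

Emit:
servo_tool(
  steps=[
    {"dx": 0,"dy": 0.2,"dz": 0.2,"wx": 0,"wy": 0,"wz": 0},
    {"dx": 0,"dy": 0.4,"dz": 0.4,"wx": 0,"wy": 0,"wz": 0},
    {"dx": 0,"dy": 0.6,"dz": 0.5,"wx": 0,"wy": 0,"wz": 0},
    {"dx": 0,"dy": 0.8,"dz": 0.55,"wx": 0,"wy": 0,"wz": 0},
    {"dx": 0,"dy": 1,"dz": 0.55,"wx": 0,"wy": 0,"wz": 0},
  ],
)

```text
time_s: 12.17
eef_pos: [0.3773, -0.1904, 0.2723]
eef_rot: [0.001, 0.016, 1.0, -0.001]
wrist_force: [0.8, 0.1, -0.9]
opening: 0.28
grasp_force: 59.1
```

Emit:
servo_tool(
  steps=[
    {"dx": 0.04,"dy": 0.2,"dz": 0,"wx": 0,"wy": 0,"wz": 0},
    {"dx": 0.08,"dy": 0.4,"dz": 0,"wx": 0,"wy": 0,"wz": 0},
    {"dx": 0.12,"dy": 0.6,"dz": 0,"wx": 0,"wy": 0,"wz": 0},
    {"dx": 0.16,"dy": 0.8,"dz": 0,"wx": 0,"wy": 0,"wz": 0},
    {"dx": 0.2,"dy": 1,"dz": 0,"wx": 0,"wy": 0,"wz": 0},
  ],
)

```text
time_s: 12.58
eef_pos: [0.3967, -0.0898, 0.2706]
eef_rot: [0.0, 0.016, 1.0, -0.0]
wrist_force: [-0.5, -0.7, -1.8]
opening: 0.278
grasp_force: 59.1
```

Emit:
servo_tool(
  steps=[
    {"dx": 0.04,"dy": 0.2,"dz": 0,"wx": 0,"wy": 0,"wz": 0},
    {"dx": 0.08,"dy": 0.4,"dz": 0,"wx": 0,"wy": 0,"wz": 0},
    {"dx": 0.12,"dy": 0.6,"dz": 0,"wx": 0,"wy": 0,"wz": 0},
    {"dx": 0.16,"dy": 0.8,"dz": 0,"wx": 0,"wy": 0,"wz": 0},
    {"dx": 0.2,"dy": 1,"dz": 0,"wx": 0,"wy": 0,"wz": 0},
  ],
)

```text
time_s: 13.0
eef_pos: [0.4167, 0.0101, 0.2706]
eef_rot: [0.0, 0.015, 1.0, -0.0]
wrist_force: [0.6, 0.9, -0.9]
opening: 0.276
grasp_force: 59.1
```

Emit:
servo_tool(
  steps=[
    {"dx": 0.04,"dy": 0.2,"dz": 0,"wx": 0,"wy": 0,"wz": 0},
    {"dx": 0.08,"dy": 0.4,"dz": 0,"wx": 0,"wy": 0,"wz": 0},
    {"dx": 0.12,"dy": 0.6,"dz": 0,"wx": 0,"wy": 0,"wz": 0},
    {"dx": 0.16,"dy": 0.8,"dz": 0,"wx": 0,"wy": 0,"wz": 0},
    {"dx": 0.2,"dy": 1,"dz": 0,"wx": 0,"wy": 0,"wz": 0},
  ],
)

```text
time_s: 13.42
eef_pos: [0.4366, 0.11, 0.2706]
eef_rot: [0.0, 0.015, 1.0, -0.0]
wrist_force: [-0.6, -0.2, -1.7]
opening: 0.276
grasp_force: 59.1
```

Emit:
servo_tool(
  steps=[
    {"dx": 0.04,"dy": 0.2,"dz": 0,"wx": 0,"wy": 0,"wz": 0},
    {"dx": 0.08,"dy": 0.4,"dz": 0,"wx": 0,"wy": 0,"wz": 0},
    {"dx": 0.12,"dy": 0.6,"dz": 0,"wx": 0,"wy": 0,"wz": 0},
    {"dx": 0.16,"dy": 0.8,"dz": 0,"wx": 0,"wy": 0,"wz": 0},
    {"dx": 0.2,"dy": 1,"dz": 0,"wx": 0,"wy": 0,"wz": 0},
  ],
)

```text
time_s: 13.83
eef_pos: [0.4566, 0.21, 0.2706]
eef_rot: [0.0, 0.015, 1.0, -0.0]
wrist_force: [0.9, -0.3, -1.0]
opening: 0.278
grasp_force: 59.1
```

Emit:
servo_tool(
  steps=[
    {"dx": 0.08,"dy": 0.2,"dz": 0,"wx": 0,"wy": 0,"wz": 0},
    {"dx": 0.16,"dy": 0.4,"dz": 0,"wx": 0,"wy": 0,"wz": 0},
    {"dx": 0.24,"dy": 0.6,"dz": 0,"wx": 0,"wy": 0,"wz": 0},
    {"dx": 0.28,"dy": 0.735,"dz": 0,"wx": 0,"wy": 0,"wz": 0},
    {"dx": 0.28,"dy": 0.735,"dz": 0,"wx": 0,"wy": 0,"wz": 0},
  ],
)

```text
time_s: 14.25
eef_pos: [0.4849, 0.2845, 0.2703]
eef_rot: [-0.0, 0.014, 1.0, 0.0]
wrist_force: [-0.8, -0.1, -1.5]
opening: 0.275
grasp_force: 59.1
```

Emit:
servo_tool(
  steps=[
    {"dx": 0,"dy": 0,"dz": -0.2,"wx": 0,"wy": 0,"wz": 0},
    {"dx": 0,"dy": 0,"dz": -0.5,"wx": 0,"wy": 0,"wz": 0},
    {"dx": 0,"dy": 0,"dz": -0.8,"wx": 0,"wy": 0,"wz": 0},
    {"dx": 0,"dy": 0,"dz": -1,"wx": 0,"wy": 0,"wz": 0},
    {"dx": 0,"dy": 0,"dz": -1,"wx": 0,"wy": 0,"wz": 0},
  ],
)

```text
time_s: 14.67
eef_pos: [0.4812, 0.2806, 0.1653]
eef_rot: [-0.004, 0.016, 1.0, -0.002]
wrist_force: [-0.1, -0.5, -2.3]
opening: 0.276
grasp_force: 59.1
```

Emit:
servo_tool(
  steps=[
    {"dx": 0,"dy": 0,"dz": -0.3,"wx": 0,"wy": 0,"wz": 0},
    {"dx": 0,"dy": 0,"dz": -0.6,"wx": 0,"wy": 0,"wz": 0},
    {"dx": 0,"dy": 0,"dz": -0.9,"wx": 0,"wy": 0,"wz": 0},
    {"dx": 0,"dy": 0,"dz": -0.9,"wx": 0,"wy": 0,"wz": 0},
    {"dx": 0,"dy": 0,"dz": -0.9,"wx": 0,"wy": 0,"wz": 0},
  ],
)

```text
time_s: 15.08
eef_pos: [0.4844, 0.2819, 0.0804]
eef_rot: [-0.001, 0.016, 1.0, -0.0]
wrist_force: [0.3, 0.2, -0.9]
opening: 0.276
grasp_force: 59.2
```

```bash
python3 - <<'E'
from h import *
from bench import ctrl
w=snap('wrist','w5');s=snap('scene','s5');d=snap('side','d5');o=ctrl.get_obs();print({k:np.round(o[k],4) for k in('time_s','eef_pos','eef_rot','opening','grasp_force','wrist_force')})
E
```

```text
{'time_s': np.float64(15.2333), 'eef_pos': array([0.4872, 0.283 , 0.0833]), 'eef_rot': array([2.300e-03, 1.550e-02, 9.999e-01, 8.000e-04]), 'opening': np.float64(0.2775), 'grasp_force': np.float64(59.2477), 'wrist_force': array([-0.1376, -0.1321, -0.4983])}
```

Emit:
servo_tool(
  steps=[
    {"dx": 0,"dy": 0,"dz": 0,"wx": 0,"wy": 0,"wz": 0},
    {"dx": 0,"dy": 0,"dz": -0.03,"wx": 0,"wy": 0,"wz": 0},
    {"dx": 0,"dy": 0,"dz": -0.06,"wx": 0,"wy": 0,"wz": 0},
    {"dx": 0,"dy": 0,"dz": -0.09,"wx": 0,"wy": 0,"wz": 0},
    {"dx": 0,"dy": 0,"dz": -0.12,"wx": 0,"wy": 0,"wz": 0},
  ],
)

```text
time_s: 15.65
eef_pos: [0.4849, 0.2824, 0.0679]
eef_rot: [-0.0, 0.015, 1.0, -0.0]
wrist_force: [-0.1, 0.7, -1.0]
opening: 0.28
grasp_force: 59.2
```

Emit:
servo_tool(
  steps=[
    {"dx": 0,"dy": 0,"dz": -0.01,"wx": 0,"wy": 0,"wz": 0},
    {"dx": 0,"dy": 0,"dz": -0.02,"wx": 0,"wy": 0,"wz": 0},
    {"dx": 0,"dy": 0,"dz": -0.03,"wx": 0,"wy": 0,"wz": 0},
    {"dx": 0,"dy": 0,"dz": -0.04,"wx": 0,"wy": 0,"wz": 0},
    {"dx": 0,"dy": 0,"dz": -0.05,"wx": 0,"wy": 0,"wz": 0},
  ],
)

```text
time_s: 16.07
eef_pos: [0.4851, 0.2825, 0.063]
eef_rot: [0.0, 0.016, 1.0, -0.0]
wrist_force: [-0.2, -0.2, -1.9]
opening: 0.277
grasp_force: 59.2
```

Emit:
servo_tool(
  steps=[
    {"dx": 0,"dy": 0,"dz": -0.02,"wx": 0,"wy": 0,"wz": 0},
    {"dx": 0,"dy": 0,"dz": -0.04,"wx": 0,"wy": 0,"wz": 0},
    {"dx": 0,"dy": 0,"dz": -0.06,"wx": 0,"wy": 0,"wz": 0},
    {"dx": 0,"dy": 0,"dz": -0.07,"wx": 0,"wy": 0,"wz": 0},
    {"dx": 0,"dy": 0,"dz": -0.08,"wx": 0,"wy": 0,"wz": 0},
  ],
)

```text
time_s: 16.48
eef_pos: [0.4849, 0.2824, 0.0549]
eef_rot: [-0.0, 0.015, 1.0, -0.0]
wrist_force: [0.4, 0.7, -1.8]
opening: 0.272
grasp_force: 59.2
```

In the pocket with no contact force. Lowering on to just above the floor (expected contact at z ≈ 0.026).

Emit:
servo_tool(
  steps=[
    {"dx": 0,"dy": 0,"dz": -0.05,"wx": 0,"wy": 0,"wz": 0},
    {"dx": 0,"dy": 0,"dz": -0.11,"wx": 0,"wy": 0,"wz": 0},
    {"dx": 0,"dy": 0,"dz": -0.17,"wx": 0,"wy": 0,"wz": 0},
    {"dx": 0,"dy": 0,"dz": -0.22,"wx": 0,"wy": 0,"wz": 0},
    {"dx": 0,"dy": 0,"dz": -0.25,"wx": 0,"wy": 0,"wz": 0},
  ],
)

```text
time_s: 16.9
eef_pos: [0.4843, 0.2822, 0.0289]
eef_rot: [-0.001, 0.016, 1.0, -0.0]
wrist_force: [-0.2, 0.3, -1.1]
opening: 0.278
grasp_force: 59.2
```

Emit:
servo_tool(
  steps=[
    {"dx": 0,"dy": 0,"dz": -0.01,"wx": 0,"wy": 0,"wz": 0},
    {"dx": 0,"dy": 0,"dz": -0.02,"wx": 0,"wy": 0,"wz": 0},
    {"dx": 0,"dy": 0,"dz": -0.03,"wx": 0,"wy": 0,"wz": 0},
    {"dx": 0,"dy": 0,"dz": -0.04,"wx": 0,"wy": 0,"wz": 0},
    {"dx": 0,"dy": 0,"dz": -0.04,"wx": 0,"wy": 0,"wz": 0},
  ],
)

```text
time_s: 17.32
eef_pos: [0.4851, 0.2825, 0.0261]
eef_rot: [0.0, 0.016, 1.0, 0.0]
wrist_force: [-0.8, -0.6, -1.4]
opening: 0.278
grasp_force: 59.2
```

Emit:
servo_tool(
  steps=[
    {"dx": 0,"dy": 0,"dz": -0.005,"wx": 0,"wy": 0,"wz": 0},
    {"dx": 0,"dy": 0,"dz": -0.01,"wx": 0,"wy": 0,"wz": 0},
    {"dx": 0,"dy": 0,"dz": -0.015,"wx": 0,"wy": 0,"wz": 0},
    {"dx": 0,"dy": 0,"dz": -0.015,"wx": 0,"wy": 0,"wz": 0},
    {"dx": 0,"dy": 0,"dz": -0.015,"wx": 0,"wy": 0,"wz": 0},
  ],
)

```text
time_s: 17.73
eef_pos: [0.4858, 0.2825, 0.0259]
eef_rot: [0.001, 0.015, 1.0, 0.0]
wrist_force: [-2.7, -1.4, 7.0]
opening: 0.274
grasp_force: 60.2
```

Seated (contact exactly 10 mm above the bench grasp height). Release, retreat, and go to a pose over the cradle.

Emit:
servo_tool(
  steps=[
    {"dx": 0,"dy": 0,"dz": 0.01,"wx": 0,"wy": 0,"wz": 0},
    {"dx": 0,"dy": 0,"dz": 0.01,"wx": 0,"wy": 0,"wz": 0},
    {"dx": 0,"dy": 0,"dz": 0.01,"wx": 0,"wy": 0,"wz": 0},
    {"dx": 0,"dy": 0,"dz": 0.01,"wx": 0,"wy": 0,"wz": 0},
    {"dx": 0,"dy": 0,"dz": 0.01,"wx": 0,"wy": 0,"wz": 0},
  ],
  jaw=0.5,
)

```text
time_s: 18.15
eef_pos: [0.4849, 0.2824, 0.0254]
eef_rot: [-0.0, 0.015, 1.0, -0.0]
wrist_force: [-0.0, -0.3, -0.0]
opening: 0.499
grasp_force: 0.0
```

Emit:
servo_tool(
  steps=[
    {"dx": 0,"dy": 0,"dz": 0.1,"wx": 0,"wy": 0,"wz": 0},
    {"dx": 0,"dy": 0,"dz": 0.3,"wx": 0,"wy": 0,"wz": 0},
    {"dx": 0,"dy": 0,"dz": 0.5,"wx": 0,"wy": 0,"wz": 0},
    {"dx": 0,"dy": 0,"dz": 0.75,"wx": 0,"wy": 0,"wz": 0},
    {"dx": 0,"dy": 0,"dz": 1,"wx": 0,"wy": 0,"wz": 0},
  ],
)

```text
time_s: 18.57
eef_pos: [0.4847, 0.2824, 0.1269]
eef_rot: [-0.0, 0.015, 1.0, -0.0]
wrist_force: [0.9, -0.5, -0.5]
opening: 0.495
grasp_force: 0.0
```

Emit:
servo_tool(
  steps=[
    {"dx": 0,"dy": 0,"dz": 0.25,"wx": 0,"wy": 0,"wz": 0},
    {"dx": 0,"dy": 0,"dz": 0.5,"wx": 0,"wy": 0,"wz": 0},
    {"dx": 0,"dy": 0,"dz": 0.75,"wx": 0,"wy": 0,"wz": 0},
    {"dx": 0,"dy": 0,"dz": 1,"wx": 0,"wy": 0,"wz": 0},
    {"dx": 0,"dy": 0,"dz": 1,"wx": 0,"wy": 0,"wz": 0},
  ],
  jaw=0.75,
)

```text
time_s: 18.98
eef_pos: [0.4879, 0.2835, 0.2325]
eef_rot: [0.005, 0.015, 1.0, 0.002]
wrist_force: [1.1, -0.3, 0.3]
opening: 0.754
grasp_force: 0.0
```

Emit:
servo_tool(
  steps=[
    {"dx": 0.02,"dy": -0.2,"dz": 0.1,"wx": 0,"wy": 0,"wz": 0},
    {"dx": 0.05,"dy": -0.4,"dz": 0.2,"wx": 0,"wy": 0,"wz": 0},
    {"dx": 0.08,"dy": -0.6,"dz": 0.3,"wx": 0,"wy": 0,"wz": 0.01},
    {"dx": 0.11,"dy": -0.8,"dz": 0.34,"wx": 0,"wy": 0,"wz": 0.015},
    {"dx": 0.14,"dy": -1,"dz": 0.345,"wx": 0,"wy": 0,"wz": 0.021},
  ],
)

```text
time_s: 19.4
eef_pos: [0.4995, 0.1817, 0.2616]
eef_rot: [0.001, -0.018, 1.0, 0.0]
wrist_force: [0.6, -0.4, -0.3]
opening: 0.751
grasp_force: 0.0
```

Emit:
servo_tool(
  steps=[
    {"dx": 0.02,"dy": -0.2,"dz": 0,"wx": 0,"wy": 0,"wz": 0.004},
    {"dx": 0.05,"dy": -0.4,"dz": 0,"wx": 0,"wy": 0,"wz": 0.008},
    {"dx": 0.08,"dy": -0.6,"dz": 0,"wx": 0,"wy": 0,"wz": 0.012},
    {"dx": 0.11,"dy": -0.8,"dz": 0,"wx": 0,"wy": 0,"wz": 0.016},
    {"dx": 0.14,"dy": -1,"dz": 0,"wx": 0,"wy": 0,"wz": 0.021},
  ],
)

```text
time_s: 19.82
eef_pos: [0.5128, 0.0815, 0.2602]
eef_rot: [-0.0, -0.051, 0.999, 0.0]
wrist_force: [0.0, -0.4, -0.6]
opening: 0.749
grasp_force: 0.0
```

Emit:
servo_tool(
  steps=[
    {"dx": 0.02,"dy": -0.2,"dz": 0,"wx": 0,"wy": 0,"wz": 0.004},
    {"dx": 0.05,"dy": -0.4,"dz": 0,"wx": 0,"wy": 0,"wz": 0.008},
    {"dx": 0.08,"dy": -0.6,"dz": 0,"wx": 0,"wy": 0,"wz": 0.012},
    {"dx": 0.11,"dy": -0.8,"dz": 0,"wx": 0,"wy": 0,"wz": 0.016},
    {"dx": 0.14,"dy": -1,"dz": 0,"wx": 0,"wy": 0,"wz": 0.021},
  ],
)

```text
time_s: 20.23
eef_pos: [0.5268, -0.0184, 0.2602]
eef_rot: [-0.0, -0.084, 0.996, 0.0]
wrist_force: [-0.2, -0.3, 0.8]
opening: 0.748
grasp_force: 0.0
```

Emit:
servo_tool(
  steps=[
    {"dx": 0.02,"dy": -0.2,"dz": 0,"wx": 0,"wy": 0,"wz": 0.004},
    {"dx": 0.05,"dy": -0.4,"dz": 0,"wx": 0,"wy": 0,"wz": 0.008},
    {"dx": 0.08,"dy": -0.6,"dz": 0,"wx": 0,"wy": 0,"wz": 0.012},
    {"dx": 0.11,"dy": -0.8,"dz": 0,"wx": 0,"wy": 0,"wz": 0.016},
    {"dx": 0.14,"dy": -1,"dz": 0,"wx": 0,"wy": 0,"wz": 0.021},
  ],
)

```text
time_s: 20.65
eef_pos: [0.5408, -0.1184, 0.2602]
eef_rot: [-0.0, -0.116, 0.993, 0.0]
wrist_force: [-0.4, 0.1, -0.3]
opening: 0.752
grasp_force: 0.0
```

Emit:
servo_tool(
  steps=[
    {"dx": 0.02,"dy": -0.2,"dz": 0,"wx": 0,"wy": 0,"wz": 0.004},
    {"dx": 0.05,"dy": -0.4,"dz": 0,"wx": 0,"wy": 0,"wz": 0.008},
    {"dx": 0.08,"dy": -0.6,"dz": 0,"wx": 0,"wy": 0,"wz": 0.012},
    {"dx": 0.11,"dy": -0.8,"dz": 0,"wx": 0,"wy": 0,"wz": 0.016},
    {"dx": 0.14,"dy": -1,"dz": 0,"wx": 0,"wy": 0,"wz": 0.021},
  ],
)

```text
time_s: 21.07
eef_pos: [0.5548, -0.2184, 0.2601]
eef_rot: [-0.0, -0.149, 0.989, 0.0]
wrist_force: [0.3, -0.2, -0.1]
opening: 0.75
grasp_force: 0.0
```

Emit:
servo_tool(
  steps=[
    {"dx": 0.02,"dy": -0.2,"dz": 0,"wx": 0,"wy": 0,"wz": 0.004},
    {"dx": 0.05,"dy": -0.4,"dz": 0,"wx": 0,"wy": 0,"wz": 0.008},
    {"dx": 0.08,"dy": -0.6,"dz": 0,"wx": 0,"wy": 0,"wz": 0.012},
    {"dx": 0.11,"dy": -0.8,"dz": 0,"wx": 0,"wy": 0,"wz": 0.016},
    {"dx": 0.14,"dy": -1,"dz": 0,"wx": 0,"wy": 0,"wz": 0.021},
  ],
)

```text
time_s: 21.48
eef_pos: [0.5688, -0.3183, 0.26]
eef_rot: [-0.0, -0.182, 0.983, 0.0]
wrist_force: [-0.1, 0.3, 0.5]
opening: 0.75
grasp_force: 0.0
```

Emit:
servo_tool(
  steps=[
    {"dx": 0,"dy": -0.15,"dz": 0,"wx": 0,"wy": 0,"wz": 0},
    {"dx": 0,"dy": -0.29,"dz": 0,"wx": -0.014,"wy": 0.0363,"wz": 0},
    {"dx": 0,"dy": -0.29,"dz": 0,"wx": -0.028,"wy": 0.0727,"wz": 0},
    {"dx": 0,"dy": -0.29,"dz": 0,"wx": -0.042,"wy": 0.109,"wz": 0},
    {"dx": 0,"dy": -0.29,"dz": 0,"wx": -0.0556,"wy": 0.1454,"wz": 0},
  ],
)

```text
time_s: 21.9
eef_pos: [0.5692, -0.3471, 0.2619]
eef_rot: [-0.24, -0.175, 0.954, -0.046]
wrist_force: [0.1, -0.4, 0.5]
opening: 0.753
grasp_force: 0.0
```

```bash
python3 - <<'E'
from h import *
from bench import ctrl
from scipy.spatial.transform import Rotation as Ro
o=ctrl.get_obs();print({k:np.round(o[k],4) for k in('time_s','q','eef_pos','eef_rot','opening','wrist_force')})
print(Ro.from_quat(np.roll(o['eef_rot'],-1)).as_matrix().round(3))
w=snap('wrist','w6');print(w['frame'].shape)
E
```

```text
{'time_s': np.float64(21.9), 'q': array([-0.5321,  0.6259,  0.9783, -0.395 ,  1.8385, -2.5123]), 'eef_pos': array([ 0.5692, -0.3471,  0.2619]), 'eef_rot': array([-0.2398, -0.1746,  0.9539, -0.0455]), 'opening': np.float64(0.7527), 'wrist_force': array([ 0.0505, -0.3765,  0.4763])}
[[-0.824 -0.355 -0.442]
 [-0.311  0.935 -0.171]
 [ 0.473 -0.003 -0.881]]
(384, 512, 3)
```

Emit:
servo_tool(
  steps=[
    {"dx": 0,"dy": 0,"dz": -0.2,"wx": -0.0138,"wy": 0.0363,"wz": 0},
    {"dx": 0,"dy": 0,"dz": -0.4,"wx": -0.0138,"wy": 0.0363,"wz": 0},
    {"dx": 0,"dy": 0,"dz": -0.6,"wx": -0.0138,"wy": 0.0363,"wz": 0},
    {"dx": 0,"dy": 0,"dz": -0.8,"wx": -0.0138,"wy": 0.0363,"wz": 0},
    {"dx": 0,"dy": 0,"dz": -1,"wx": -0.0138,"wy": 0.0363,"wz": 0},
  ],
)

```text
time_s: 22.37
eef_pos: [0.5689, -0.346, 0.1583]
eef_rot: [-0.296, -0.173, 0.938, -0.054]
wrist_force: [0.3, -0.2, 1.1]
opening: 0.747
grasp_force: 0.0
```

Emit:
servo_tool(
  steps=[
    {"dx": 0,"dy": 0,"dz": -0.2,"wx": 0,"wy": 0,"wz": 0},
    {"dx": 0,"dy": 0,"dz": -0.35,"wx": 0,"wy": 0,"wz": 0},
    {"dx": 0,"dy": 0,"dz": -0.45,"wx": 0,"wy": 0,"wz": 0},
    {"dx": 0,"dy": 0,"dz": -0.52,"wx": 0,"wy": 0,"wz": 0},
    {"dx": 0,"dy": 0,"dz": -0.52,"wx": 0,"wy": 0,"wz": 0},
  ],
)

```text
time_s: 22.78
eef_pos: [0.5684, -0.3462, 0.1066]
eef_rot: [-0.297, -0.173, 0.938, -0.054]
wrist_force: [0.9, 0.4, -0.3]
opening: 0.747
grasp_force: 0.0
```

```bash
python3 - <<'E'
from h import *
from bench import ctrl
from scipy.spatial.transform import Rotation as Ro
o=ctrl.get_obs();print({k:np.round(o[k],4) for k in('time_s','q','eef_pos','dq','opening','wrist_force')})
R=Ro.from_quat(np.roll(o['eef_rot'],-1)).as_matrix();print(R.round(3))
w=snap('wrist','w7')
b=np.array([.5168,-.3671,.0275]);ax=np.array([.5357,.2047,.8192]);yv=np.array([-.357,.934,0])
for g in (.03,.06): print(g,proj(w,[b+g*ax,b+g*ax+.017*yv,b+g*ax-.017*yv]).round(1).tolist())
# edges along the row of socket axis
g=cv2.cvtColor(w['frame'],cv2.COLOR_RGB2GRAY)
for r in proj(w,[b+.045*ax,b+.055*ax,b+.06*ax])[:,1].astype(int):
    if 0<=r<384: print(r,g[r,170:340:3].tolist())
E
```

```text
{'time_s': np.float64(22.7833), 'q': array([-0.4981,  0.8252,  1.0196, -0.4555,  1.7106, -2.4024]), 'eef_pos': array([ 0.5684, -0.3462,  0.1066]), 'dq': array([ 0.0011, -0.0229, -0.0215, -0.0084,  0.0208, -0.0088]), 'opening': np.float64(0.747), 'wrist_force': array([ 0.9064,  0.4301, -0.3096])}
[[-0.764 -0.357 -0.537]
 [-0.293  0.934 -0.204]
 [ 0.575  0.002 -0.818]]
0.03 [[252.3, 193.1], [274.6, 193.1], [230.0, 193.1]]
0.06 [[252.1, 205.3], [277.3, 205.2], [226.8, 205.3]]
198 [163, 162, 164, 165, 165, 165, 164, 164, 166, 165, 165, 164, 166, 166, 165, 166, 165, 165, 166, 128, 80, 120, 124, 103, 43, 42, 40, 40, 45, 41, 41, 44, 104, 119, 120, 88, 151, 165, 167, 166, 167, 167, 166, 164, 164, 165, 164, 166, 165, 166, 166, 167, 167, 166, 165, 166, 166]
203 [164, 164, 164, 162, 163, 164, 164, 162, 162, 164, 163, 166, 166, 166, 166, 166, 166, 165, 166, 125, 111, 122, 104, 44, 52, 67, 69, 68, 68, 69, 60, 42, 39, 103, 123, 115, 150, 165, 165, 166, 165, 166, 165, 165, 164, 166, 166, 165, 166, 167, 165, 165, 166, 166, 165, 166, 166]
205 [164, 163, 162, 163, 162, 163, 165, 164, 163, 162, 165, 167, 166, 166, 165, 166, 166, 166, 165, 127, 114, 120, 75, 56, 68, 67, 68, 68, 68, 67, 62, 43, 43, 69, 125, 114, 151, 164, 166, 165, 167, 165, 166, 166, 165, 165, 167, 165, 164, 166, 166, 166, 166, 165, 166, 167, 167]
```

Row scans put the socket's edges at columns 227 and 277, as predicted. Descending along the axis.

Emit:
servo_tool(
  steps=[
    {"dx": -0.08,"dy": -0.03,"dz": -0.12,"wx": 0,"wy": 0,"wz": 0},
    {"dx": -0.2,"dy": -0.075,"dz": -0.3,"wx": 0,"wy": 0,"wz": 0},
    {"dx": -0.32,"dy": -0.12,"dz": -0.49,"wx": 0,"wy": 0,"wz": 0},
    {"dx": -0.43,"dy": -0.165,"dz": -0.66,"wx": 0,"wy": 0,"wz": 0},
    {"dx": -0.482,"dy": -0.184,"dz": -0.737,"wx": 0,"wy": 0,"wz": 0},
  ],
)

```text
time_s: 23.25
eef_pos: [0.5193, -0.3652, 0.0335]
eef_rot: [-0.296, -0.173, 0.938, -0.054]
wrist_force: [-0.5, 0.9, -0.7]
opening: 0.749
grasp_force: 0.0
```

Emit:
servo_tool(
  steps=[
    {"dx": 0,"dy": 0,"dz": 0,"wx": 0,"wy": 0,"wz": 0},
    {"dx": 0,"dy": 0,"dz": 0,"wx": 0,"wy": 0,"wz": 0},
    {"dx": 0,"dy": 0,"dz": 0,"wx": 0,"wy": 0,"wz": 0},
    {"dx": 0,"dy": 0,"dz": 0,"wx": 0,"wy": 0,"wz": 0},
    {"dx": 0,"dy": 0,"dz": 0,"wx": 0,"wy": 0,"wz": 0},
  ],
)

```text
time_s: 23.67
eef_pos: [0.5222, -0.3652, 0.0357]
eef_rot: [-0.295, -0.173, 0.938, -0.056]
wrist_force: [-1.3, -0.1, -0.1]
opening: 0.746
grasp_force: 0.0
```

Emit:
servo_tool(
  steps=[
    {"dx": 0,"dy": 0,"dz": 0,"wx": 0,"wy": 0,"wz": 0},
    {"dx": 0,"dy": 0,"dz": 0,"wx": 0,"wy": 0,"wz": 0},
    {"dx": 0,"dy": 0,"dz": 0,"wx": 0,"wy": 0,"wz": 0},
    {"dx": 0,"dy": 0,"dz": 0,"wx": 0,"wy": 0,"wz": 0},
    {"dx": 0,"dy": 0,"dz": 0,"wx": 0,"wy": 0,"wz": 0},
  ],
  jaw=0,
)

```text
time_s: 24.08
eef_pos: [0.5217, -0.3656, 0.035]
eef_rot: [-0.295, -0.173, 0.938, -0.055]
wrist_force: [3.6, -2.3, 2.2]
opening: 0.371
grasp_force: 60.0
```

```bash
python3 - <<'E'
from h import *
from bench import ctrl
o=ctrl.get_obs();print({k:np.round(o[k],4) for k in('time_s','eef_pos','eef_rot','opening','grasp_force','wrist_force','torque')})
ax=np.array([.5357,.2047,.8192]);m=np.array([.549,-.3549,.0767])
e=o['eef_pos']-m;print('along from mouth',e@ax,'off',e-ax*(e@ax), 'perp in plane', e@np.array([.765,.292,-.5736]))
E
```

```text
{'time_s': np.float64(24.0833), 'eef_pos': array([ 0.5217, -0.3656,  0.035 ]), 'eef_rot': array([-0.295 , -0.173 ,  0.9381, -0.0555]), 'opening': np.float64(0.3706), 'grasp_force': np.float64(60.0334), 'wrist_force': array([ 3.6442, -2.3363,  2.2197]), 'torque': array([-0.2682, -0.5191,  0.3084])}
along from mouth -0.050952697890573634 off [-1.89522648e-05 -2.21464441e-04  6.55692927e-05] perp in plane -0.00010097009981520355
```

Firm grip, aligned. Lift along the trough, turn upright and move to free bench at (0.45, -0.27).

Emit:
servo_tool(
  steps=[
    {"dx": 0.043,"dy": 0.016,"dz": 0.066,"wx": 0,"wy": 0,"wz": 0},
    {"dx": 0.129,"dy": 0.049,"dz": 0.197,"wx": 0,"wy": 0,"wz": 0},
    {"dx": 0.236,"dy": 0.09,"dz": 0.36,"wx": 0,"wy": 0,"wz": 0},
    {"dx": 0.344,"dy": 0.131,"dz": 0.524,"wx": 0,"wy": 0,"wz": 0},
    {"dx": 0.43,"dy": 0.164,"dz": 0.655,"wx": 0,"wy": 0,"wz": 0},
  ],
)

```text
time_s: 24.5
eef_pos: [0.5641, -0.3475, 0.1004]
eef_rot: [-0.296, -0.173, 0.938, -0.054]
wrist_force: [0.3, -0.6, -3.4]
opening: 0.374
grasp_force: 60.3
```

Emit:
servo_tool(
  steps=[
    {"dx": 0,"dy": 0,"dz": 0.2,"wx": 0,"wy": 0,"wz": 0},
    {"dx": -0.1,"dy": 0.1,"dz": 0.4,"wx": 0,"wy": 0,"wz": 0},
    {"dx": -0.2,"dy": 0.2,"dz": 0.6,"wx": 0.0116,"wy": -0.0303,"wz": 0},
    {"dx": -0.35,"dy": 0.3,"dz": 0.6,"wx": 0.0231,"wy": -0.0605,"wz": 0},
    {"dx": -0.5,"dy": 0.4,"dz": 0.6,"wx": 0.0347,"wy": -0.0908,"wz": 0},
  ],
)

```text
time_s: 24.92
eef_pos: [0.5148, -0.3073, 0.1608]
eef_rot: [-0.147, -0.18, 0.972, -0.028]
wrist_force: [-0.0, -1.6, -2.4]
opening: 0.373
grasp_force: 60.2
```

Emit:
servo_tool(
  steps=[
    {"dx": -0.15,"dy": 0.1,"dz": 0,"wx": 0.0087,"wy": -0.0227,"wz": 0},
    {"dx": -0.3,"dy": 0.2,"dz": 0,"wx": 0.0173,"wy": -0.0454,"wz": 0},
    {"dx": -0.45,"dy": 0.3,"dz": 0,"wx": 0.026,"wy": -0.0681,"wz": 0},
    {"dx": -0.58,"dy": 0.37,"dz": 0,"wx": 0.0347,"wy": -0.0908,"wz": 0},
    {"dx": -0.64,"dy": 0.4,"dz": 0,"wx": 0.0347,"wy": -0.0908,"wz": 0},
  ],
)

```text
time_s: 25.33
eef_pos: [0.4463, -0.2666, 0.1591]
eef_rot: [0.0, -0.181, 0.984, 0.002]
wrist_force: [0.5, -1.0, -3.4]
opening: 0.378
grasp_force: 60.2
```

Emit:
servo_tool(
  steps=[
    {"dx": 0,"dy": 0,"dz": -0.15,"wx": 0,"wy": 0,"wz": 0},
    {"dx": 0,"dy": 0,"dz": -0.4,"wx": 0,"wy": 0,"wz": 0},
    {"dx": 0,"dy": 0,"dz": -0.65,"wx": 0,"wy": 0,"wz": 0},
    {"dx": 0,"dy": 0,"dz": -0.85,"wx": 0,"wy": 0,"wz": 0},
    {"dx": 0,"dy": 0,"dz": -1,"wx": 0,"wy": 0,"wz": 0},
  ],
)

```text
time_s: 25.75
eef_pos: [0.4489, -0.2671, 0.0576]
eef_rot: [-0.002, -0.182, 0.983, 0.002]
wrist_force: [0.0, 0.3, -3.2]
opening: 0.379
grasp_force: 60.2
```

Emit:
servo_tool(
  steps=[
    {"dx": 0,"dy": 0,"dz": -0.1,"wx": 0,"wy": 0,"wz": 0},
    {"dx": 0,"dy": 0,"dz": -0.2,"wx": 0,"wy": 0,"wz": 0},
    {"dx": 0,"dy": 0,"dz": -0.3,"wx": 0,"wy": 0,"wz": 0},
    {"dx": 0,"dy": 0,"dz": -0.38,"wx": 0,"wy": 0,"wz": 0},
    {"dx": 0,"dy": 0,"dz": -0.42,"wx": 0,"wy": 0,"wz": 0},
  ],
)

```text
time_s: 26.17
eef_pos: [0.4496, -0.2683, 0.017]
eef_rot: [-0.001, -0.182, 0.983, 0.0]
wrist_force: [0.1, 0.9, -3.0]
opening: 0.374
grasp_force: 60.2
```

```bash
python3 - <<'E'
from h import *
from bench import ctrl
from scipy.spatial.transform import Rotation as Ro
o=ctrl.get_obs();print({k:np.round(o[k],4) for k in('time_s','q','eef_pos','eef_rot','opening','grasp_force','wrist_force')})
R=Ro.from_quat(np.roll(o['eef_rot'],-1)).as_matrix();print(R.round(4))
E
```

```text
{'time_s': np.float64(26.1667), 'q': array([-7.6460e-01,  3.2430e-01,  1.8613e+00, -5.0000e-04,  9.5730e-01,
       -2.7002e+00]), 'eef_pos': array([ 0.4496, -0.2683,  0.017 ]), 'eef_rot': array([-5.000e-04, -1.815e-01,  9.834e-01,  4.000e-04]), 'opening': np.float64(0.374), 'grasp_force': np.float64(60.2468), 'wrist_force': array([ 0.0729,  0.8715, -2.9924])}
[[-9.341e-01 -3.570e-01 -1.200e-03]
 [-3.570e-01  9.341e-01  6.000e-04]
 [ 9.000e-04  1.000e-03 -1.000e+00]]
```

Emit:
servo_tool(
  steps=[
    {"dx": 0,"dy": 0,"dz": -0.02,"wx": 0,"wy": 0,"wz": 0},
    {"dx": 0,"dy": 0,"dz": -0.04,"wx": 0,"wy": 0,"wz": 0},
    {"dx": 0,"dy": 0,"dz": -0.05,"wx": 0,"wy": 0,"wz": 0},
    {"dx": 0,"dy": 0,"dz": -0.06,"wx": 0,"wy": 0,"wz": 0},
    {"dx": 0,"dy": 0,"dz": -0.06,"wx": 0,"wy": 0,"wz": 0},
  ],
)

```text
time_s: 26.58
eef_pos: [0.45, -0.2688, 0.0122]
eef_rot: [0.0, -0.181, 0.983, -0.0]
wrist_force: [-0.4, -0.2, -3.1]
opening: 0.374
grasp_force: 60.2
```

Emit:
servo_tool(
  steps=[
    {"dx": 0,"dy": 0,"dz": -0.005,"wx": 0,"wy": 0,"wz": 0},
    {"dx": 0,"dy": 0,"dz": -0.01,"wx": 0,"wy": 0,"wz": 0},
    {"dx": 0,"dy": 0,"dz": -0.015,"wx": 0,"wy": 0,"wz": 0},
    {"dx": 0,"dy": 0,"dz": -0.02,"wx": 0,"wy": 0,"wz": 0},
    {"dx": 0,"dy": 0,"dz": -0.02,"wx": 0,"wy": 0,"wz": 0},
  ],
)

```text
time_s: 27.0
eef_pos: [0.4498, -0.2685, 0.0098]
eef_rot: [-0.0, -0.181, 0.983, 0.0]
wrist_force: [0.1, 0.2, -2.5]
opening: 0.376
grasp_force: 60.2
```

Emit:
servo_tool(
  steps=[
    {"dx": 0,"dy": 0,"dz": -0.005,"wx": 0,"wy": 0,"wz": 0},
    {"dx": 0,"dy": 0,"dz": -0.01,"wx": 0,"wy": 0,"wz": 0},
    {"dx": 0,"dy": 0,"dz": -0.01,"wx": 0,"wy": 0,"wz": 0},
    {"dx": 0,"dy": 0,"dz": -0.01,"wx": 0,"wy": 0,"wz": 0},
    {"dx": 0,"dy": 0,"dz": -0.01,"wx": 0,"wy": 0,"wz": 0},
  ],
)

```text
time_s: 27.42
eef_pos: [0.4498, -0.2685, 0.0089]
eef_rot: [-0.0, -0.181, 0.983, 0.0]
wrist_force: [0.5, -0.6, -2.6]
opening: 0.37
grasp_force: 60.2
```

Emit:
servo_tool(
  steps=[
    {"dx": 0,"dy": 0,"dz": -0.005,"wx": 0,"wy": 0,"wz": 0},
    {"dx": 0,"dy": 0,"dz": -0.01,"wx": 0,"wy": 0,"wz": 0},
    {"dx": 0,"dy": 0,"dz": -0.01,"wx": 0,"wy": 0,"wz": 0},
    {"dx": 0,"dy": 0,"dz": -0.01,"wx": 0,"wy": 0,"wz": 0},
    {"dx": 0,"dy": 0,"dz": -0.01,"wx": 0,"wy": 0,"wz": 0},
  ],
)

```text
time_s: 27.83
eef_pos: [0.45, -0.2687, 0.0082]
eef_rot: [-0.0, -0.181, 0.983, -0.0]
wrist_force: [0.0, 2.1, 3.4]
opening: 0.376
grasp_force: 60.7
```

Standing on the bench. Let go, rise, turn to the tray's yaw, and measure it.

Emit:
servo_tool(
  steps=[
    {"dx": 0,"dy": 0,"dz": 0,"wx": 0,"wy": 0,"wz": 0},
    {"dx": 0,"dy": 0,"dz": 0,"wx": 0,"wy": 0,"wz": 0},
    {"dx": 0,"dy": 0,"dz": 0,"wx": 0,"wy": 0,"wz": 0},
    {"dx": 0,"dy": 0,"dz": 0,"wx": 0,"wy": 0,"wz": 0},
    {"dx": 0,"dy": 0,"dz": 0,"wx": 0,"wy": 0,"wz": 0},
  ],
  jaw=0.7,
)

```text
time_s: 28.25
eef_pos: [0.4499, -0.2686, 0.0079]
eef_rot: [-0.0, -0.181, 0.983, -0.0]
wrist_force: [-0.3, -0.4, -0.1]
opening: 0.7
grasp_force: 0.0
```

Emit:
servo_tool(
  steps=[
    {"dx": 0,"dy": 0,"dz": 0.1,"wx": 0,"wy": 0,"wz": 0},
    {"dx": 0,"dy": 0,"dz": 0.3,"wx": 0,"wy": 0,"wz": 0},
    {"dx": 0,"dy": 0,"dz": 0.5,"wx": 0,"wy": 0,"wz": 0},
    {"dx": 0,"dy": 0,"dz": 0.75,"wx": 0,"wy": 0,"wz": 0},
    {"dx": 0,"dy": 0,"dz": 1,"wx": 0,"wy": 0,"wz": 0},
  ],
)

```text
time_s: 28.67
eef_pos: [0.4496, -0.2683, 0.1094]
eef_rot: [-0.0, -0.181, 0.983, 0.0]
wrist_force: [0.7, 0.4, 0.9]
opening: 0.703
grasp_force: 0.0
```

Emit:
servo_tool(
  steps=[
    {"dx": 0,"dy": 0,"dz": 0.25,"wx": 0,"wy": 0,"wz": -0.03},
    {"dx": 0,"dy": 0,"dz": 0.5,"wx": 0,"wy": 0,"wz": -0.06},
    {"dx": 0,"dy": 0,"dz": 0.7,"wx": 0,"wy": 0,"wz": -0.09},
    {"dx": 0,"dy": 0,"dz": 0.8,"wx": 0,"wy": 0,"wz": -0.12},
    {"dx": 0,"dy": 0,"dz": 0.8,"wx": 0,"wy": 0,"wz": -0.126},
  ],
)

```text
time_s: 29.08
eef_pos: [0.4513, -0.2699, 0.1918]
eef_rot: [0.002, 0.017, 1.0, -0.002]
wrist_force: [0.3, -0.7, 0.3]
opening: 0.702
grasp_force: 0.0
```

Emit:
servo_tool(
  steps=[
    {"dx": 0,"dy": 0,"dz": 0,"wx": 0,"wy": 0,"wz": 0},
    {"dx": 0,"dy": 0,"dz": 0,"wx": 0,"wy": 0,"wz": 0},
    {"dx": 0,"dy": 0,"dz": 0,"wx": 0,"wy": 0,"wz": 0},
    {"dx": 0,"dy": 0,"dz": 0,"wx": 0,"wy": 0,"wz": 0},
    {"dx": 0,"dy": 0,"dz": 0,"wx": 0,"wy": 0,"wz": 0},
  ],
)

```text
time_s: 29.5
eef_pos: [0.4494, -0.2682, 0.1869]
eef_rot: [-0.001, 0.015, 1.0, 0.001]
wrist_force: [0.4, 0.5, -0.5]
opening: 0.702
grasp_force: 0.0
```

```bash
cat > fit.py <<'E'
from h import *
def ringfit(c,r,z,p0,box=.004,out=1):
    """outer mouth circle: maximise |gradient| across the projected circle"""
    g=cv2.GaussianBlur(cv2.cvtColor(c['frame'],cv2.COLOR_RGB2GRAY),(0,0),.8).astype(np.float32)
    t=np.linspace(0,2*np.pi,72,endpoint=False);C=np.c_[np.cos(t),np.sin(t),0*t]
    S=lambda P:cv2.remap(g,proj(c,P).astype(np.float32)[None],None,cv2.INTER_LINEAR)[0]
    best=[]
    for dx in np.arange(-box,box+1e-9,.0005):
        for dy in np.arange(-box,box+1e-9,.0005):
            q=np.array([p0[0]+dx,p0[1]+dy,z])
            v=np.abs(S(q+C*(r+.001))-S(q+C*(r-.001)))
            best.append((v.mean(),q[0],q[1]))
    best=sorted(best)[::-1][:6]; return np.round(best,4)
E
python3 - <<'E'
from fit import *
from bench import ctrl
w=snap('wrist','w8');snap('scene','s8');snap('side','d8');o=ctrl.get_obs();print({k:np.round(o[k],4) for k in('time_s','q','eef_pos','eef_rot','opening','dq')})
print('small check',ringfit(load('w2'),.013,.06,(.377,-.3415)))
print('large',ringfit(w,.017,.06,(.45,-.2687)))
print('lpk',ringfit(load('w1'),.0185,.05,(.585,.279)));print('spk',ringfit(load('w1'),.0145,.05,(.485,.282)))
print(proj(w,[(.45,-.2687,.06)]))
for n in('s8','d8'): print(n,ringfit(load(n),.017,.06,(.45,-.2687))[:2])
E
```

```text
{'time_s': np.float64(29.65), 'q': array([-7.6500e-01,  8.3600e-02,  1.7525e+00, -1.0000e-04,  1.3066e+00,
       -2.3051e+00]), 'eef_pos': array([ 0.4497, -0.2684,  0.1875]), 'eef_rot': array([-4.000e-04,  1.530e-02,  9.999e-01,  3.000e-04]), 'opening': np.float64(0.7), 'dq': array([-0.0011, -0.0035, -0.0027,  0.0012,  0.0003,  0.0031])}
small check [[18.5241  0.373  -0.3405]
 [18.5128  0.373  -0.34  ]
 [18.5119  0.381  -0.3375]
 [18.4173  0.3805 -0.3375]
 [18.1769  0.381  -0.338 ]
 [18.0074  0.38   -0.3375]]
large [[33.9264  0.452  -0.2682]
 [33.7323  0.4515 -0.2682]
 [33.5738  0.452  -0.2677]
 [33.4844  0.4515 -0.2677]
 [32.0501  0.452  -0.2687]
 [31.9508  0.4525 -0.2682]]
lpk [[30.2446  0.5855  0.2795]
 [30.1433  0.586   0.2795]
 [30.0267  0.5855  0.279 ]
 [29.8786  0.586   0.279 ]
 [29.6155  0.585   0.2795]
 [29.6032  0.586   0.28  ]]
spk [[20.9428  0.4855  0.2845]
 [20.7341  0.4855  0.284 ]
 [20.515   0.4855  0.285 ]
 [20.4998  0.486   0.284 ]
 [20.4759  0.486   0.2845]
 [20.2453  0.485   0.2845]]
[[253.06566115 177.05155731]]
s8 [[18.9821  0.4485 -0.2702]
 [18.9661  0.448  -0.2702]]
d8 [[14.1663  0.454  -0.2662]
 [14.1544  0.454  -0.2667]]
```

The fit puts the large mouth at about (0.451, -0.268) and the large pocket at (0.585, 0.279). Retake it from straight above.

Emit:
servo_tool(
  steps=[
    {"dx": 0.012,"dy": 0,"dz": -0.2,"wx": 0,"wy": 0,"wz": 0},
    {"dx": 0.012,"dy": 0,"dz": -0.45,"wx": 0,"wy": 0,"wz": 0},
    {"dx": 0.012,"dy": 0,"dz": -0.7,"wx": 0,"wy": 0,"wz": 0},
    {"dx": 0.012,"dy": 0,"dz": -0.9,"wx": 0,"wy": 0,"wz": 0},
    {"dx": 0.012,"dy": 0,"dz": -1,"wx": 0,"wy": 0,"wz": 0},
  ],
)

```text
time_s: 30.07
eef_pos: [0.4496, -0.2672, 0.0851]
eef_rot: [-0.002, 0.015, 1.0, 0.001]
wrist_force: [-0.4, 0.2, 0.1]
opening: 0.701
grasp_force: 0.0
```

Emit:
servo_tool(
  steps=[
    {"dx": 0,"dy": 0,"dz": -0.2,"wx": 0,"wy": 0,"wz": 0},
    {"dx": 0,"dy": 0,"dz": -0.4,"wx": 0,"wy": 0,"wz": 0},
    {"dx": 0,"dy": 0,"dz": -0.6,"wx": 0,"wy": 0,"wz": 0},
    {"dx": 0,"dy": 0,"dz": -0.7,"wx": 0,"wy": 0,"wz": 0},
    {"dx": 0,"dy": 0,"dz": -0.732,"wx": 0,"wy": 0,"wz": 0},
  ],
)

```text
time_s: 30.48
eef_pos: [0.4502, -0.2678, 0.0132]
eef_rot: [-0.001, 0.015, 1.0, 0.001]
wrist_force: [-0.3, -0.2, -0.7]
opening: 0.698
grasp_force: 0.0
```

Emit:
servo_tool(
  steps=[
    {"dx": 0,"dy": 0,"dz": 0,"wx": 0,"wy": 0,"wz": 0},
    {"dx": 0,"dy": 0,"dz": 0,"wx": 0,"wy": 0,"wz": 0},
    {"dx": 0,"dy": 0,"dz": 0,"wx": 0,"wy": 0,"wz": 0},
    {"dx": 0,"dy": 0,"dz": 0,"wx": 0,"wy": 0,"wz": 0},
    {"dx": 0,"dy": 0,"dz": 0,"wx": 0,"wy": 0,"wz": 0},
  ],
  jaw=0,
)

```text
time_s: 30.9
eef_pos: [0.452, -0.2693, 0.0161]
eef_rot: [0.001, 0.015, 1.0, -0.001]
wrist_force: [-0.6, 0.6, 6.7]
opening: 0.369
grasp_force: 60.2
```

Emit:
servo_tool(
  steps=[
    {"dx": 0,"dy": 0,"dz": 0,"wx": 0,"wy": 0,"wz": 0},
    {"dx": 0,"dy": 0,"dz": 0,"wx": 0,"wy": 0,"wz": 0},
    {"dx": 0,"dy": 0,"dz": 0,"wx": 0,"wy": 0,"wz": 0},
    {"dx": 0,"dy": 0,"dz": 0,"wx": 0,"wy": 0,"wz": 0},
    {"dx": 0,"dy": 0,"dz": 0,"wx": 0,"wy": 0,"wz": 0},
  ],
)

```text
time_s: 31.32
eef_pos: [0.452, -0.2693, 0.0161]
eef_rot: [0.001, 0.015, 1.0, -0.001]
wrist_force: [-0.1, 1.7, 5.8]
opening: 0.372
grasp_force: 60.2
```

Emit:
servo_tool(
  steps=[
    {"dx": 0,"dy": 0,"dz": 0.1,"wx": 0,"wy": 0,"wz": 0},
    {"dx": 0,"dy": 0,"dz": 0.3,"wx": 0,"wy": 0,"wz": 0},
    {"dx": 0,"dy": 0,"dz": 0.5,"wx": 0,"wy": 0,"wz": 0},
    {"dx": 0,"dy": 0,"dz": 0.75,"wx": 0,"wy": 0,"wz": 0},
    {"dx": 0,"dy": 0,"dz": 1,"wx": 0,"wy": 0,"wz": 0},
  ],
)

```text
time_s: 31.73
eef_pos: [0.4503, -0.2679, 0.1156]
eef_rot: [-0.001, 0.015, 1.0, 0.001]
wrist_force: [0.5, -0.8, -2.8]
opening: 0.368
grasp_force: 60.1
```

Emit:
servo_tool(
  steps=[
    {"dx": 0,"dy": 0,"dz": 0.2,"wx": 0,"wy": 0,"wz": 0},
    {"dx": 0,"dy": 0,"dz": 0.4,"wx": 0,"wy": 0,"wz": 0},
    {"dx": 0,"dy": 0,"dz": 0.6,"wx": 0,"wy": 0,"wz": 0},
    {"dx": 0,"dy": 0,"dz": 0.8,"wx": 0,"wy": 0,"wz": 0},
    {"dx": 0,"dy": 0,"dz": 1,"wx": 0,"wy": 0,"wz": 0},
  ],
)

```text
time_s: 32.15
eef_pos: [0.4505, -0.2681, 0.2159]
eef_rot: [-0.0, 0.015, 1.0, 0.0]
wrist_force: [0.5, -0.2, -2.5]
opening: 0.376
grasp_force: 60.1
```

Emit:
servo_tool(
  steps=[
    {"dx": 0,"dy": 0,"dz": 0.2,"wx": 0,"wy": 0,"wz": 0},
    {"dx": 0,"dy": 0.05,"dz": 0.4,"wx": 0,"wy": 0,"wz": 0},
    {"dx": 0,"dy": 0.15,"dz": 0.55,"wx": 0,"wy": 0,"wz": 0},
    {"dx": 0,"dy": 0.3,"dz": 0.6,"wx": 0,"wy": 0,"wz": 0},
    {"dx": 0,"dy": 0.5,"dz": 0.6,"wx": 0,"wy": 0,"wz": 0},
  ],
)

```text
time_s: 32.57
eef_pos: [0.4512, -0.2186, 0.2763]
eef_rot: [0.001, 0.016, 1.0, -0.001]
wrist_force: [0.3, -0.3, -3.2]
opening: 0.37
grasp_force: 60.2
```

Emit:
servo_tool(
  steps=[
    {"dx": 0.06,"dy": 0.2,"dz": 0,"wx": 0,"wy": 0,"wz": 0},
    {"dx": 0.12,"dy": 0.4,"dz": 0,"wx": 0,"wy": 0,"wz": 0},
    {"dx": 0.18,"dy": 0.6,"dz": 0,"wx": 0,"wy": 0,"wz": 0},
    {"dx": 0.24,"dy": 0.8,"dz": 0,"wx": 0,"wy": 0,"wz": 0},
    {"dx": 0.3,"dy": 1,"dz": 0,"wx": 0,"wy": 0,"wz": 0},
  ],
)

```text
time_s: 32.98
eef_pos: [0.4803, -0.1165, 0.2739]
eef_rot: [-0.001, 0.015, 1.0, 0.0]
wrist_force: [-0.0, -0.9, -2.1]
opening: 0.366
grasp_force: 60.1
```

Emit:
servo_tool(
  steps=[
    {"dx": 0.06,"dy": 0.2,"dz": 0,"wx": 0,"wy": 0,"wz": 0},
    {"dx": 0.12,"dy": 0.4,"dz": 0,"wx": 0,"wy": 0,"wz": 0},
    {"dx": 0.18,"dy": 0.6,"dz": 0,"wx": 0,"wy": 0,"wz": 0},
    {"dx": 0.24,"dy": 0.8,"dz": 0,"wx": 0,"wy": 0,"wz": 0},
    {"dx": 0.3,"dy": 1,"dz": 0,"wx": 0,"wy": 0,"wz": 0},
  ],
)

```text
time_s: 33.4
eef_pos: [0.5101, -0.0166, 0.2739]
eef_rot: [-0.001, 0.015, 1.0, 0.0]
wrist_force: [0.8, -0.4, -3.4]
opening: 0.367
grasp_force: 60.1
```

Emit:
servo_tool(
  steps=[
    {"dx": 0.06,"dy": 0.2,"dz": 0,"wx": 0,"wy": 0,"wz": 0},
    {"dx": 0.12,"dy": 0.4,"dz": 0,"wx": 0,"wy": 0,"wz": 0},
    {"dx": 0.18,"dy": 0.6,"dz": 0,"wx": 0,"wy": 0,"wz": 0},
    {"dx": 0.24,"dy": 0.8,"dz": 0,"wx": 0,"wy": 0,"wz": 0},
    {"dx": 0.3,"dy": 1,"dz": 0,"wx": 0,"wy": 0,"wz": 0},
  ],
)

```text
time_s: 33.82
eef_pos: [0.5399, 0.0832, 0.2738]
eef_rot: [-0.001, 0.015, 1.0, 0.0]
wrist_force: [0.5, -0.8, -2.5]
opening: 0.373
grasp_force: 60.1
```

Emit:
servo_tool(
  steps=[
    {"dx": 0.06,"dy": 0.2,"dz": 0,"wx": 0,"wy": 0,"wz": 0},
    {"dx": 0.12,"dy": 0.4,"dz": 0,"wx": 0,"wy": 0,"wz": 0},
    {"dx": 0.18,"dy": 0.6,"dz": 0,"wx": 0,"wy": 0,"wz": 0},
    {"dx": 0.24,"dy": 0.8,"dz": 0,"wx": 0,"wy": 0,"wz": 0},
    {"dx": 0.3,"dy": 1,"dz": 0,"wx": 0,"wy": 0,"wz": 0},
  ],
)

```text
time_s: 34.23
eef_pos: [0.5698, 0.183, 0.2738]
eef_rot: [-0.001, 0.015, 1.0, -0.0]
wrist_force: [0.3, 0.6, -2.8]
opening: 0.369
grasp_force: 60.1
```

Emit:
servo_tool(
  steps=[
    {"dx": 0.03,"dy": 0.2,"dz": 0,"wx": 0,"wy": 0,"wz": 0},
    {"dx": 0.07,"dy": 0.45,"dz": 0,"wx": 0,"wy": 0,"wz": 0},
    {"dx": 0.1,"dy": 0.7,"dz": 0,"wx": 0,"wy": 0,"wz": 0},
    {"dx": 0.13,"dy": 0.9,"dz": 0,"wx": 0,"wy": 0,"wz": 0},
    {"dx": 0.14,"dy": 0.975,"dz": 0,"wx": 0,"wy": 0,"wz": 0},
  ],
)

```text
time_s: 34.65
eef_pos: [0.5834, 0.2821, 0.2735]
eef_rot: [-0.001, 0.014, 1.0, 0.0]
wrist_force: [-0.8, -0.9, -3.6]
opening: 0.369
grasp_force: 60.1
```

Emit:
servo_tool(
  steps=[
    {"dx": 0,"dy": 0,"dz": -0.15,"wx": 0,"wy": 0,"wz": 0},
    {"dx": 0,"dy": 0,"dz": -0.4,"wx": 0,"wy": 0,"wz": 0},
    {"dx": 0,"dy": 0,"dz": -0.65,"wx": 0,"wy": 0,"wz": 0},
    {"dx": 0,"dy": 0,"dz": -0.85,"wx": 0,"wy": 0,"wz": 0},
    {"dx": 0,"dy": 0,"dz": -1,"wx": 0,"wy": 0,"wz": 0},
  ],
)

```text
time_s: 35.07
eef_pos: [0.5827, 0.2783, 0.1715]
eef_rot: [-0.002, 0.015, 1.0, -0.001]
wrist_force: [-0.3, -0.6, -3.1]
opening: 0.37
grasp_force: 60.1
```

Emit:
servo_tool(
  steps=[
    {"dx": 0,"dy": 0,"dz": -0.2,"wx": 0,"wy": 0,"wz": 0},
    {"dx": 0,"dy": 0,"dz": -0.4,"wx": 0,"wy": 0,"wz": 0},
    {"dx": 0,"dy": 0,"dz": -0.6,"wx": 0,"wy": 0,"wz": 0},
    {"dx": 0,"dy": 0,"dz": -0.76,"wx": 0,"wy": 0,"wz": 0},
    {"dx": 0,"dy": 0,"dz": -0.85,"wx": 0,"wy": 0,"wz": 0},
  ],
)

```text
time_s: 35.48
eef_pos: [0.5825, 0.2782, 0.0866]
eef_rot: [-0.003, 0.016, 1.0, -0.001]
wrist_force: [-0.4, 0.0, -1.9]
opening: 0.368
grasp_force: 60.1
```

Emit:
servo_tool(
  steps=[
    {"dx": 0,"dy": 0,"dz": -0.04,"wx": 0,"wy": 0,"wz": 0},
    {"dx": 0,"dy": 0,"dz": -0.08,"wx": 0,"wy": 0,"wz": 0},
    {"dx": 0,"dy": 0,"dz": -0.12,"wx": 0,"wy": 0,"wz": 0},
    {"dx": 0,"dy": 0,"dz": -0.15,"wx": 0,"wy": 0,"wz": 0},
    {"dx": 0,"dy": 0,"dz": -0.17,"wx": 0,"wy": 0,"wz": 0},
  ],
)

```text
time_s: 35.9
eef_pos: [0.5855, 0.279, 0.0732]
eef_rot: [0.0, 0.015, 1.0, 0.0]
wrist_force: [0.6, 0.5, -2.9]
opening: 0.366
grasp_force: 60.2
```

Emit:
servo_tool(
  steps=[
    {"dx": 0,"dy": 0,"dz": -0.02,"wx": 0,"wy": 0,"wz": 0},
    {"dx": 0,"dy": 0,"dz": -0.04,"wx": 0,"wy": 0,"wz": 0},
    {"dx": 0,"dy": 0,"dz": -0.055,"wx": 0,"wy": 0,"wz": 0},
    {"dx": 0,"dy": 0,"dz": -0.065,"wx": 0,"wy": 0,"wz": 0},
    {"dx": 0,"dy": 0,"dz": -0.075,"wx": 0,"wy": 0,"wz": 0},
  ],
)

```text
time_s: 36.32
eef_pos: [0.5851, 0.279, 0.0652]
eef_rot: [-0.0, 0.015, 1.0, 0.0]
wrist_force: [-0.0, -0.6, -3.2]
opening: 0.367
grasp_force: 60.2
```

Emit:
servo_tool(
  steps=[
    {"dx": 0,"dy": 0,"dz": -0.01,"wx": 0,"wy": 0,"wz": 0},
    {"dx": 0,"dy": 0,"dz": -0.02,"wx": 0,"wy": 0,"wz": 0},
    {"dx": 0,"dy": 0,"dz": -0.03,"wx": 0,"wy": 0,"wz": 0},
    {"dx": 0,"dy": 0,"dz": -0.04,"wx": 0,"wy": 0,"wz": 0},
    {"dx": 0,"dy": 0,"dz": -0.04,"wx": 0,"wy": 0,"wz": 0},
  ],
)

```text
time_s: 36.73
eef_pos: [0.5849, 0.2789, 0.0609]
eef_rot: [-0.0, 0.015, 1.0, -0.0]
wrist_force: [-0.3, -1.1, -3.1]
opening: 0.37
grasp_force: 60.2
```

Entered the pocket without contact. Lowering on (floor expected near z = 0.026).

Emit:
servo_tool(
  steps=[
    {"dx": 0,"dy": 0,"dz": -0.03,"wx": 0,"wy": 0,"wz": 0},
    {"dx": 0,"dy": 0,"dz": -0.07,"wx": 0,"wy": 0,"wz": 0},
    {"dx": 0,"dy": 0,"dz": -0.11,"wx": 0,"wy": 0,"wz": 0},
    {"dx": 0,"dy": 0,"dz": -0.15,"wx": 0,"wy": 0,"wz": 0},
    {"dx": 0,"dy": 0,"dz": -0.18,"wx": 0,"wy": 0,"wz": 0},
  ],
)

```text
time_s: 37.15
eef_pos: [0.5846, 0.2788, 0.0423]
eef_rot: [-0.001, 0.015, 1.0, -0.0]
wrist_force: [-0.2, 0.1, -3.0]
opening: 0.371
grasp_force: 60.2
```

Emit:
servo_tool(
  steps=[
    {"dx": 0,"dy": 0,"dz": -0.03,"wx": 0,"wy": 0,"wz": 0},
    {"dx": 0,"dy": 0,"dz": -0.06,"wx": 0,"wy": 0,"wz": 0},
    {"dx": 0,"dy": 0,"dz": -0.09,"wx": 0,"wy": 0,"wz": 0},
    {"dx": 0,"dy": 0,"dz": -0.11,"wx": 0,"wy": 0,"wz": 0},
    {"dx": 0,"dy": 0,"dz": -0.13,"wx": 0,"wy": 0,"wz": 0},
  ],
)

```text
time_s: 37.57
eef_pos: [0.585, 0.2789, 0.03]
eef_rot: [-0.0, 0.015, 1.0, 0.0]
wrist_force: [-0.4, 0.3, -2.9]
opening: 0.372
grasp_force: 60.2
```

Emit:
servo_tool(
  steps=[
    {"dx": 0,"dy": 0,"dz": -0.005,"wx": 0,"wy": 0,"wz": 0},
    {"dx": 0,"dy": 0,"dz": -0.01,"wx": 0,"wy": 0,"wz": 0},
    {"dx": 0,"dy": 0,"dz": -0.015,"wx": 0,"wy": 0,"wz": 0},
    {"dx": 0,"dy": 0,"dz": -0.02,"wx": 0,"wy": 0,"wz": 0},
    {"dx": 0,"dy": 0,"dz": -0.02,"wx": 0,"wy": 0,"wz": 0},
  ],
)

```text
time_s: 37.98
eef_pos: [0.5851, 0.2789, 0.0282]
eef_rot: [-0.0, 0.016, 1.0, 0.0]
wrist_force: [0.2, -0.1, -3.0]
opening: 0.371
grasp_force: 60.2
```

Emit:
servo_tool(
  steps=[
    {"dx": 0,"dy": 0,"dz": -0.005,"wx": 0,"wy": 0,"wz": 0},
    {"dx": 0,"dy": 0,"dz": -0.01,"wx": 0,"wy": 0,"wz": 0},
    {"dx": 0,"dy": 0,"dz": -0.015,"wx": 0,"wy": 0,"wz": 0},
    {"dx": 0,"dy": 0,"dz": -0.02,"wx": 0,"wy": 0,"wz": 0},
    {"dx": 0,"dy": 0,"dz": -0.02,"wx": 0,"wy": 0,"wz": 0},
  ],
)

```text
time_s: 38.4
eef_pos: [0.5851, 0.279, 0.0263]
eef_rot: [-0.0, 0.015, 1.0, 0.0]
wrist_force: [0.6, -0.2, -2.2]
opening: 0.371
grasp_force: 60.2
```

Emit:
servo_tool(
  steps=[
    {"dx": 0,"dy": 0,"dz": -0.005,"wx": 0,"wy": 0,"wz": 0},
    {"dx": 0,"dy": 0,"dz": -0.01,"wx": 0,"wy": 0,"wz": 0},
    {"dx": 0,"dy": 0,"dz": -0.01,"wx": 0,"wy": 0,"wz": 0},
    {"dx": 0,"dy": 0,"dz": -0.01,"wx": 0,"wy": 0,"wz": 0},
    {"dx": 0,"dy": 0,"dz": -0.01,"wx": 0,"wy": 0,"wz": 0},
  ],
)

```text
time_s: 38.82
eef_pos: [0.5855, 0.2791, 0.0262]
eef_rot: [0.0, 0.015, 1.0, 0.0]
wrist_force: [-2.6, -0.4, 5.9]
opening: 0.37
grasp_force: 60.9
```

Seated at grasp height + 10 mm. Release, retreat, and look.

Emit:
servo_tool(
  steps=[
    {"dx": 0,"dy": 0,"dz": 0.01,"wx": 0,"wy": 0,"wz": 0},
    {"dx": 0,"dy": 0,"dz": 0.01,"wx": 0,"wy": 0,"wz": 0},
    {"dx": 0,"dy": 0,"dz": 0.01,"wx": 0,"wy": 0,"wz": 0},
    {"dx": 0,"dy": 0,"dz": 0.01,"wx": 0,"wy": 0,"wz": 0},
    {"dx": 0,"dy": 0,"dz": 0.01,"wx": 0,"wy": 0,"wz": 0},
  ],
  jaw=0.6,
)

```text
time_s: 39.23
eef_pos: [0.585, 0.279, 0.026]
eef_rot: [-0.0, 0.015, 1.0, 0.0]
wrist_force: [0.1, 0.1, -0.5]
opening: 0.6
grasp_force: 0.0
```

Emit:
servo_tool(
  steps=[
    {"dx": 0,"dy": 0,"dz": 0.1,"wx": 0,"wy": 0,"wz": 0},
    {"dx": 0,"dy": 0,"dz": 0.3,"wx": 0,"wy": 0,"wz": 0},
    {"dx": 0,"dy": 0,"dz": 0.5,"wx": 0,"wy": 0,"wz": 0},
    {"dx": 0,"dy": 0,"dz": 0.75,"wx": 0,"wy": 0,"wz": 0},
    {"dx": 0,"dy": 0,"dz": 1,"wx": 0,"wy": 0,"wz": 0},
  ],
)

```text
time_s: 39.65
eef_pos: [0.5847, 0.2789, 0.1275]
eef_rot: [-0.0, 0.015, 1.0, -0.0]
wrist_force: [0.0, -0.6, -0.0]
opening: 0.596
grasp_force: 0.0
```

Emit:
servo_tool(
  steps=[
    {"dx": -0.1,"dy": 0,"dz": 0.25,"wx": 0,"wy": 0,"wz": 0},
    {"dx": -0.3,"dy": 0,"dz": 0.5,"wx": 0,"wy": 0,"wz": 0},
    {"dx": -0.5,"dy": 0,"dz": 0.75,"wx": 0,"wy": 0,"wz": 0},
    {"dx": -0.7,"dy": 0,"dz": 0.9,"wx": 0,"wy": 0,"wz": 0},
    {"dx": -0.9,"dy": 0,"dz": 1,"wx": 0,"wy": 0,"wz": 0},
  ],
)

```text
time_s: 40.07
eef_pos: [0.4952, 0.2792, 0.2296]
eef_rot: [0.002, 0.016, 1.0, 0.001]
wrist_force: [0.1, 0.2, 0.7]
opening: 0.604
grasp_force: 0.0
```

Emit:
servo_tool(
  steps=[
    {"dx": 0,"dy": 0,"dz": 0,"wx": 0,"wy": 0,"wz": 0},
    {"dx": 0,"dy": 0,"dz": 0,"wx": 0,"wy": 0,"wz": 0},
    {"dx": 0,"dy": 0,"dz": 0,"wx": 0,"wy": 0,"wz": 0},
    {"dx": 0,"dy": 0,"dz": 0,"wx": 0,"wy": 0,"wz": 0},
    {"dx": 0,"dy": 0,"dz": 0,"wx": 0,"wy": 0,"wz": 0},
  ],
)

```text
time_s: 40.48
eef_pos: [0.4953, 0.2786, 0.2252]
eef_rot: [-0.001, 0.016, 1.0, -0.0]
wrist_force: [0.3, -0.1, -0.7]
opening: 0.601
grasp_force: 0.0
```

```bash
python3 - <<'E'
from h import *
w=snap('wrist','w9');s=snap('scene','s9');a=load('s0')
P=np.vstack([np.hstack([cv2.resize(w['frame'][110:270,150:363],(400,300)),cv2.resize(s['frame'][105:155,132:198],(400,300),interpolation=cv2.INTER_CUBIC)]),
 np.hstack([cv2.resize(a['frame'],(400,300)),cv2.resize(s['frame'],(400,300))])])
cv2.imwrite('pics/fin.png',P[:,:,::-1])
E
```

```text
(no output)
```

View pics/fin.png

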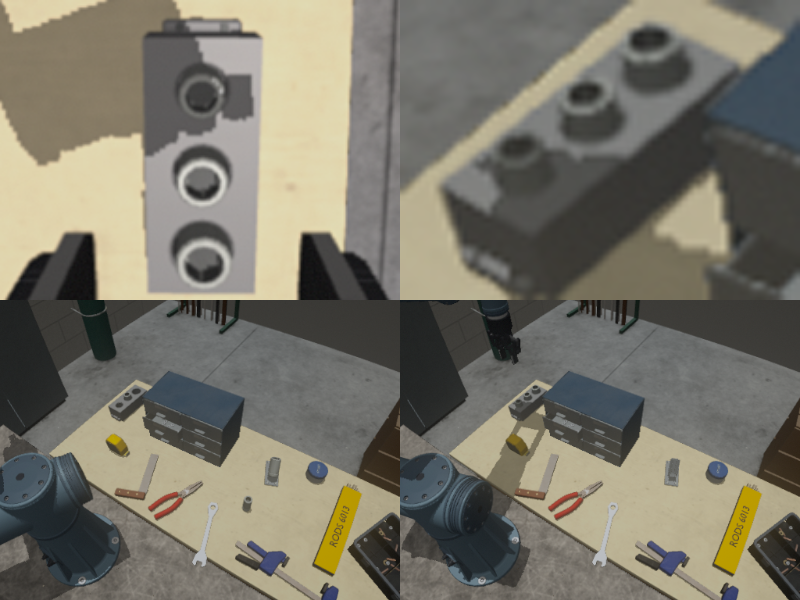

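The three sockets stand mouth-up at equal height: small at (203,95), medium (201,182) and large (203,262). The cradle is empty, and the tin and tape measure are where they were. Handing in.

```bash
python3 -c "
from bench import workorder
print(workorder.hand_in())"
```

```text
the job is handed in; nothing more can be done
None
```

Job handed in at about 40 s: both loose sockets were lowered into their own pockets mouth-up and felt to touch the floor there, the large one after standing free on the bench; no verdict was returned.

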